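# Align a chamber cover with a drift pin and fit its bolts

### The arm

A 6-joint arm with a two-finger parallel gripper is mounted at the origin on a cart in front of the work surface, level with it; the furniture and walls round the work are solid. World frame = base frame: x ahead of the robot, y to its left, z up, the work surface at z = 0. Lengths are in m, angles in rad, forces in N, time in s.
With the tool pointing down it reaches from about 0.375 to 0.9 m from the base axis. Payload 3.1 kg.
Tool frame: the origin (TCP) lies where the fingers leave the gripper's body, on its centre line; the fingertips stand 73 mm ahead of it and the grasp point (between the pads) lies 54 mm ahead of it; z points along the fingers, y is the line along which they close (so a half turn about z gives the same grasp; the last joint's range is limited). The gripper opens to 85 mm and grips with 20 to 120 N. Pads are 22 mm wide; open, the fingers measure 114 mm over their backs; the gripper's body (76 mm by 85 mm) begins 54 mm behind the grasp point. The pads swing forward as they close: fully open they stand 13 mm farther back than shut.
Start: joints at [1.073, 0.527, 1.433, -0, 1.181, -0.178], TCP at [0.196, 0.593, 0.304] pointing down, gripper open.
Joint ranges: [-3.08, 3.08], [-0.75, 2.2], [0.22, 2.44], [-1.43, 4.57], [0, 2.65], [-2.85, 2.85]. Speed limits (rad/s): [2.79, 2.79, 3.14, 3.14, 3.14, 3.14].

### API

Orientations are given as a unit quaternion [x, y, z, w].
In Python, from station import manip gives the robot as it stands.
- The arm moves only by the shell command python3 -m crank 'ROWS' [FORCE]. ROWS is JSON, a list of rows, each an object with "dp": the shift along the tool's x, y, z normalised to -1 to 1, where 1 is 50 cm, a list of three; "delta_rot": the turn, a rotation vector about the tool's x, y, z normalised to -1 to 1, where 1 is 2 pi rad, a list of three; "fingers": the opening, from -1 (shut) to 1 (fully open). A call has 1 to 12 rows; each row shifts and turns the commanded pose from where the row before left it, along the tool's axes as they then stand; what a row does not reach is not made up. A row lasts 1/12 s, in which the tool goes at most 41.7 mm and 7.16 degrees, less where a joint would pass 70% of its speed; a pose out of reach is approached as far as the arm can. A call with a number of a shift or a turn outside -1 to 1 is refused whole. A call with a gripper value outside its range is refused whole. The fingers move at their own pace and stop on an object; FORCE is the grip in N (left out, the last holds). Time passes only in rows, so rows that do not move let the fingers close. It gives the time, the measured TCP pose, the force, the opening and the grip force at its end, in the units of the state.
- manip.sense(): the state, without advancing time (a new reading comes with each control period).
- manip.snapshot(name): name is "scene" or "top"; returns (picture, depth): 480x640x3 uint8, red, green, blue; 480x640 float32, m along the optical axis (not along the pixel's ray), 0 where there is no reading.
- manip.camera_model(name): a dict with "fx", "fy", "cx", "cy" (pixels), "origin" and "attitude" of the camera in the world. Camera axes: x right, y up, looking along -z (the intrinsics and any distortion apply to the point x, -y, -z); pixel columns grow to the right and rows downward; lengths in m; the calibration is good to about 2 mm. A picture is of the moment at which its call begins. camera_model takes no time and is no camera call.
- manip.sign_off(): hands the job in; it is judged then, once.
The state is a dict: "t": time; "q": joint angles; "qd": joint speeds; "tau": joint torques, N m; "tcp_pos": TCP position; "tool_rot": TCP orientation; "force": force on the tool from outside, world axes, zero at the start; "ft_torque": the same for the moment, N m; "finger_gap": opening from 0.0 (shut) to 1.0 (fully open); "gripper_force": force on a finger pad.
Only numpy, scipy, OpenCV 4.12 (cv2) and the standard library are available. Lean on these libraries where they do the work, as an engineer would, in place of code of your own. Each camera call takes 0.05 s, during which the arm holds its last target. There are 200 camera calls.

### The job

The cover plate of the little viewing chamber has swung out of line on its dowel. Lift the drift pin up off its fork hook and push it down through the cover's tooling hole into the chamber flange until its collar rests on the cover, so that the holes line up; then, with the pin still home, take every bolt that stands in the grey bolt block and fit each fully home in a bolt hole of its own in the cover. Last, draw the pin and hang it back upright in its fork hook, and leave the bottle, the timer and the dish alone.

Things in the scene. Friction and masses are not known exactly. Their poses are not given: they have to be found in the camera images.
- flange: fixed aluminium chamber, 120 (x) x 180 (y) x 55 mm high, hollow; its 14 mm thick top is the lower flange. Origin: centre of the underside, z up. In its frame: a fixed 12 mm dowel at (0, +73 mm), standing 16 mm above the top; a round through tooling hole of 15.5 mm at (0, -73 mm); four round through bolt holes of 13 mm at (+-42, +-35 mm)
- cover: loose steel plate 120 x 180 x 12 mm, 0.4-0.7 kg, flat on the flange, small round window in the middle. Origin: centre of its dowel hole (13.5 mm), underside. In its frame: tooling hole 15.5 mm at (0, -146 mm), bolt holes 13 mm at (+-42, -38) and (+-42, -108 mm). Starts turned 0.02-0.04 rad about the dowel (tooling hole 3-5.5 mm off); slides easily; in line when its x is parallel to the flange's
- cover_tool (a point): centre of the cover's tooling hole, at the cover's top face
- tool_hole (a point): point on the axis of the flange's tooling hole, at the height of the cover's top face; the drift pin's origin is here when the pin is home
- hole0 (a point): point on the axis of one of the flange's four bolt holes, at the height of the cover's top face; a bolt's origin is here (within its 1.5 mm side play) when it is home
- hole1 (a point): point on the axis of one of the flange's four bolt holes, at the height of the cover's top face; a bolt's origin is here (within its 1.5 mm side play) when it is home
- hole2 (a point): point on the axis of one of the flange's four bolt holes, at the height of the cover's top face; a bolt's origin is here (within its 1.5 mm side play) when it is home
- hole3 (a point): point on the axis of one of the flange's four bolt holes, at the height of the cover's top face; a bolt's origin is here (within its 1.5 mm side play) when it is home
- drift_pin: steel drift pin, 120 g, hanging upright: dark ribbed handle 20 mm across (6 to 46 mm above the origin), collar 28 mm across and 6 mm thick, below it a 14 mm shank, straight for 28 mm, then tapering over 30 mm to a 4 mm tip (58 mm below the origin). Origin: on the axis at the underside of the collar, z up to the handle
- fork: fixed steel fork hook on a foot 84 x 76 mm; two prongs with a 16 mm gap, tops at 85 mm, run from a post at its +x (18 mm from the seat, 12 mm above the prongs) to open ends at -x, where 7 mm high lips (17 mm from the seat) keep the collar in. The pin comes away once lifted over the lips, or straight up between the prongs. Origin: underside, below the seat
- fork_seat (a point): seat of the fork hook, between the prongs at the height of their tops: the drift pin's origin is here when it hangs
- bolt_block: loose grey plastic bolt block 104 by 104 by 30 mm, 0.45 kg, with four blind square holes 12 mm wide and 27 mm deep at (+-30, +-30 mm); the bolts stand in it with their heads on its top face. Origin at the centre of its underside, z up
- bolt0: one of 3 or 4 like bolts (None from start to end: absent): ribbed dark steel head 22 mm across, 30 mm tall, on a plain 10 mm shank 25 mm long, its last 4 mm narrowing to 5.6 mm; no thread, it is lowered in; 60 g. Origin: on the axis at the underside of the head, z up to the head
- bolt1: one of 3 or 4 like bolts (None from start to end: absent): ribbed dark steel head 22 mm across, 30 mm tall, on a plain 10 mm shank 25 mm long, its last 4 mm narrowing to 5.6 mm; no thread, it is lowered in; 60 g. Origin: on the axis at the underside of the head, z up to the head
- bolt2: one of 3 or 4 like bolts (None from start to end: absent): ribbed dark steel head 22 mm across, 30 mm tall, on a plain 10 mm shank 25 mm long, its last 4 mm narrowing to 5.6 mm; no thread, it is lowered in; 60 g. Origin: on the axis at the underside of the head, z up to the head
- bolt3: one of 3 or 4 like bolts (None from start to end: absent): ribbed dark steel head 22 mm across, 30 mm tall, on a plain 10 mm shank 25 mm long, its last 4 mm narrowing to 5.6 mm; no thread, it is lowered in; 60 g. Origin: on the axis at the underside of the head, z up to the head
- reagent_bottle: bystander: white reagent bottle with a green cap, 40 mm in diameter, 75 mm tall, behind the chamber; origin under its centre
- timer: bystander: white bench timer with a blue dial, 51 by 64 by 57 mm, to the left; origin under its centre
- dish: bystander: petri dish 78 mm in diameter, 15 mm high, to the right; origin under its centre
There are look-alikes about, which are no part of the job. Of the things shaped like the fork, the steel one is meant.

How it is judged:
By the outcome, as a careful person would: the job done as asked, in the order asked, and still so for the second after the job is handed in, with the robot touching nothing.
Of bolt0, bolt1, bolt2, bolt3 only 3 to 4 are there at a start; the rules pass over those that are not, and their reading is None.
At some moment in a run one of bolt_block may be knocked a few centimetres aside while the robot is not near it.
It also fails if it takes over 210 s, if anything falls off the work surface, if the arm or the gripper's body presses on something with over 40 N, if the wrist force passes 120 N, or if a joint passes its speed limit or range.

## Working session

There is one attempt and no reset: what is moved stays moved. The work goes in short steps, Python scripts to look and compute and a shell command to move; the robot and the scene stay as the last step left them, time stands still between calls to the robot, and variables do not carry over. Pictures are saved under pics/ and viewed, at most 14 in all, crops included, and the job is handed in when it is done.

```bash
mkdir -p pics; ls
cat > h.py <<'E'
import numpy as np, cv2
from scipy.spatial.transform import Rotation as R
from station import manip
def snap(n,f=None):
    p,d=manip.snapshot(n)
    if f: cv2.imwrite('pics/'+f,cv2.cvtColor(p,cv2.COLOR_RGB2BGR))
    np.save('/tmp/%s_p.npy'%n,p);np.save('/tmp/%s_d.npy'%n,d)
    return p,d
def Rm(m):
    a=np.array(m['attitude'],float)
    return R.from_quat(a).as_matrix() if a.size==4 else a.reshape(3,3)
def ray(n,u,v):
    m=manip.camera_model(n)
    d=np.array([(u-m['cx'])/m['fx'],-(v-m['cy'])/m['fy'],-1.])
    return np.array(m['origin'],float),Rm(m)@d
def atz(n,u,v,z):
    o,d=ray(n,u,v); return o+d*(z-o[2])/d[2]
def atd(n,u,v,dep):
    o,d=ray(n,u,v); return o+d*dep
def proj(n,P):
    m=manip.camera_model(n); c=Rm(m).T@(np.array(P)-np.array(m['origin']))
    return m['cx']+m['fx']*c[0]/-c[2], m['cy']-m['fy']*c[1]/-c[2]
E
python3 - <<'E'
from h import *
snap('scene','s0.png');snap('top','t0.png')
for n in('scene','top'):print(manip.camera_model(n))
print(manip.sense())
E
```

```text
pics
{'fx': 554.2430503813272, 'fy': 554.2430503813272, 'cx': 313.4169209622683, 'cy': 238.24763561096177, 'origin': array([-0.53221194, -1.09310361,  1.09926288]), 'attitude': array([ 0.43907616, -0.17534894, -0.34053595,  0.8127116 ])}
{'fx': 507.0352931662988, 'fy': 507.0352931662988, 'cx': 319.4956220500399, 'cy': 243.57426372490096, 'origin': array([ 0.26915016, -0.01271021,  1.42596539]), 'attitude': array([-0.0616652 ,  0.06590503,  0.71026833, -0.69812092])}
{'t': 0.1, 'q': array([ 1.07248198e+00,  5.28370833e-01,  1.43377247e+00, -2.48570359e-06,
        1.18141385e+00, -1.78486229e-01]), 'qd': array([ 1.07179667e-04, -4.63881828e-04, -3.39597952e-03,  7.08930025e-04,
        5.40489106e-05, -9.87101980e-04]), 'tau': array([ 1.21480332e-05, -4.43303490e+01, -1.78586465e+01, -2.17221700e-04,
        3.87766137e-03, -1.96714205e-05]), 'tcp_pos': array([0.19622105, 0.59286665, 0.30303334]), 'tool_rot': array([ 1.59232821e-01,  9.87240570e-01, -9.26926625e-04, -3.25002260e-04]), 'force': array([-0.16981544,  0.24089797,  0.60492736]), 'ft_torque': array([ 0.05041098,  0.01602771, -0.00165821]), 'gripper_force': 0.0, 'finger_gap': 1.0002195045762972}
```

View pics/s0.png

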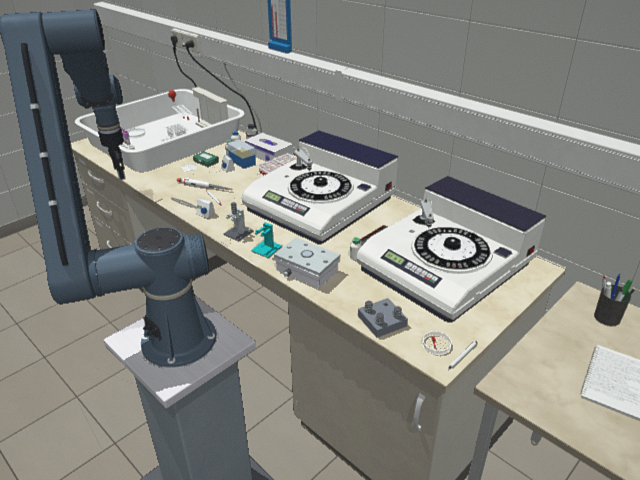

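View pics/t0.png

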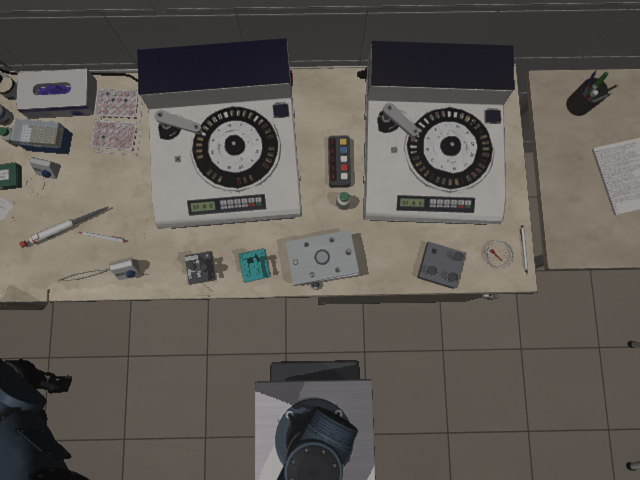

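The overview shows two fork-shaped things: a grey one at scene (237,220) / top (200,267), and a teal one at scene (265,240) / top (255,265). The cover is at top (322,257), the bolt block at top (441,264), the dish at (497,253), the bottle at (344,199) and the timer at (123,269). The grey fork fits the description, so I'll check it in close crops.

Run:
```python
import cv2,numpy as np
t=cv2.imread('pics/t0.png');s=cv2.imread('pics/s0.png')
a=cv2.resize(t[225:295,175:375],(800,280),interpolation=cv2.INTER_CUBIC)
b=cv2.resize(s[190:290,215:350],(400,296),interpolation=cv2.INTER_CUBIC)
c=cv2.resize(s[285:345,345:425],(400,296),interpolation=cv2.INTER_CUBIC)
cv2.imwrite('pics/c0.png',np.vstack([a,np.hstack([b,c])]))
cv2.imwrite('pics/c1.png',cv2.resize(t[230:300,405:485],(640,560),interpolation=cv2.INTER_CUBIC))
```

```text
(no output)
```

View pics/c0.png

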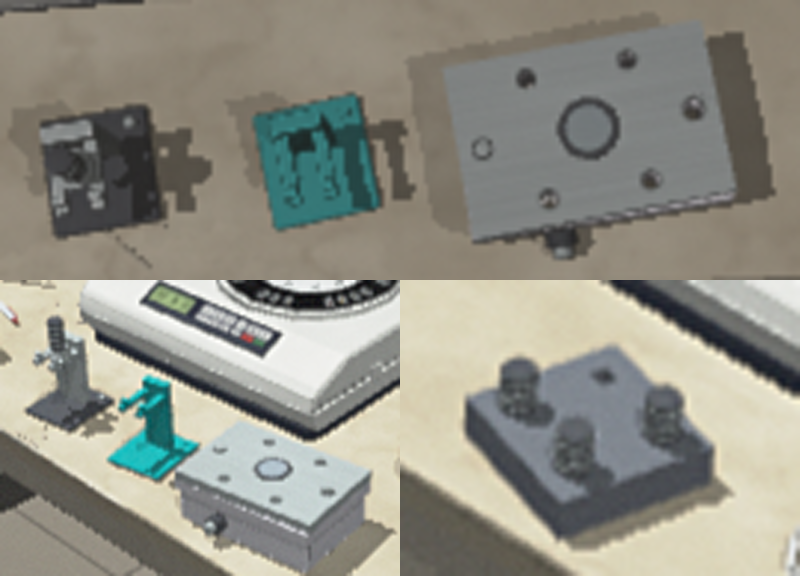

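View pics/c1.png

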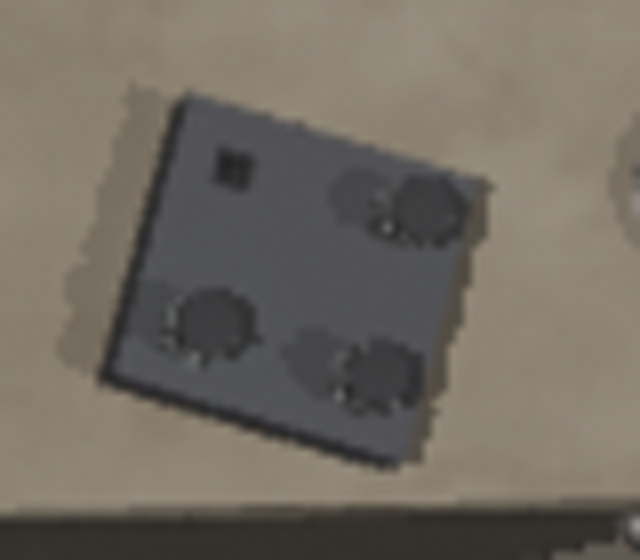

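The crops confirm it. The grey steel fork at top (200,267) holds the dark-handled pin; the teal fork at (255,265) is empty. In the cover, the light disc at top (295.5,262) is the dowel and the tooling hole is at (348.5,252). The block holds 3 bolts, at top (458,256), (432,270) and (452.5,276), and its hole at (434,251) is empty. Next I'll measure.

Run:
```python
from h import *
np.set_printoptions(precision=4,suppress=True)
def cloud(n):
    d=np.load('/tmp/%s_d.npy'%n);m=manip.camera_model(n)
    v,u=np.mgrid[0:480,0:640]
    c=np.stack([(u-m['cx'])/m['fx'],-(v-m['cy'])/m['fy'],-np.ones_like(u,float)],-1)*d[...,None]
    return c@Rm(m).T+np.array(m['origin']),d>0
T,tv=cloud('top');S,sv=cloud('scene')
L={'dowel':(295.5,262,.071),'tool':(348.5,251.75,.067)}
for i,(a,b) in enumerate([(526,77),(627,58),(549,197),(651,179)]):L['h%d'%i]=(175+a/4,225+b/4,.067)
for k,(u,v,z) in L.items():
    print(k,atz('top',u,v,z),T[int(round(v)),int(round(u))])
# cover top
box=tv.copy();box[:]=False;box[225:300,280:375]=True
mm=box&(abs(T[...,2]-.067)<.006)
P=T[mm][:,:2].astype(np.float32);print('cover top n',len(P),T[mm][:,2].mean(),cv2.minAreaRect(P*1000))
C=P.mean(0)
# flange sides from scene
A=S[sv];q=(abs(A[:,:2]-C)<.13).all(1)&(A[:,2]>.008)&(A[:,2]<.048);Q=A[q]
rect=cv2.minAreaRect((Q[:,:2]*1000).astype(np.float32));print(len(Q),rect)
np.save('/tmp/Q.npy',Q)
# block, bolts
for n,(W,wv) in {'top':(T,tv),'scene':(S,sv)}.items():
    cb=atz('top',441,264,.03)
    q=wv&(abs(W[...,:2]-cb[:2])<.09).all(-1)
    b=W[q&(abs(W[...,2]-.03)<.005)];print(n,'block',b[:,2].mean(),cv2.minAreaRect((b[:,:2]*1000).astype(np.float32)))
    h=W[q&(W[...,2]>.052)&(W[...,2]<.07)]
    if len(h)>8:
        _,lab,cen=cv2.kmeans(h[:,:2].astype(np.float32),3,None,(3,50,1e-6),5,cv2.KMEANS_PP_CENTERS)
        for i in range(3):print('bolt',cen[i],h[lab[:,0]==i][:,2].max(),(lab==i).sum(),np.ptp(h[lab[:,0]==i],axis=0))
    cf=atz('top',200,267,.09);q=wv&(abs(W[...,:2]-cf[:2])<.07).all(-1)
    for lo,hi in((.08,.09),(.09,.102),(.105,.14)):
        g=W[q&(W[...,2]>lo)&(W[...,2]<hi)]
        print('fork',lo,len(g),g.mean(0) if len(g) else'',g.min(0) if len(g) else'',g.max(0) if len(g) else'')
    g=W[q&(abs(W[...,2]-.006)<.006)&(W[...,2]>.003)];print('foot',len(g),cv2.minAreaRect((g[:,:2]*1000).astype(np.float32)))
for u,v in((458,256),(432,270),(452.5,276.5)):print('b',atz('top',u,v,.06))
```

```text
dowel [0.4671 0.0426 0.071 ] [0.4665 0.0411 0.0748]
tool [ 0.4934 -0.1015  0.067 ] [ 0.5034 -0.1043  0.0023]
h0 [0.516  0.0123 0.067 ] [0.5238 0.0144 0.0283]
h1 [ 0.528  -0.0567  0.067 ] [ 0.5346 -0.0588  0.0247]
h2 [ 0.4336 -0.0021  0.067 ] [ 0.4407 -0.001   0.0145]
h3 [ 0.4446 -0.0711  0.067 ] [ 0.4528 -0.0748 -0.0018]
cover top n 2702 0.06740790278946246 ((481.0866394042969, -28.50696563720703), (120.91633605957031, 180.23538208007812), 9.875886917114258)
682 ((499.20770263671875, -17.714889526367188), (257.8624572753906, 207.93417358398438), 83.88202667236328)
top block 0.030211778137241355 ((460.7114562988281, -361.17315673828125), (105.35372924804688, 105.74781799316406), 72.6641845703125)
bolt [ 0.4792 -0.3985] 0.06858148655881702 55 [0.0203 0.0206 0.0148]
bolt [ 0.4225 -0.3788] 0.06712344164079598 58 [0.0206 0.0207 0.0138]
bolt [ 0.4408 -0.3224] 0.06732770096794893 57 [0.022  0.0202 0.0151]
fork 0.08 87 [0.4519 0.3084 0.0857] [0.4267 0.2929 0.0801] [0.4881 0.3309 0.09  ]
fork 0.09 105 [0.467  0.3139 0.0949] [0.4311 0.2939 0.09  ] [0.4877 0.3341 0.1018]
fork 0.105 70 [0.4549 0
[... 248 characters left out ...]
0843353271484, 107.936279296875), 72.23382568359375)
bolt [ 0.4759 -0.4039] 0.06679728210081493 45 [0.0263 0.0231 0.0147]
bolt [ 0.4369 -0.3278] 0.06614957145335687 39 [0.0255 0.0242 0.014 ]
bolt [ 0.4184 -0.3851] 0.06484155196510155 44 [0.0258 0.0199 0.0128]
fork 0.08 67 [0.4523 0.3059 0.0846] [0.4252 0.2874 0.08  ] [0.4877 0.3358 0.09  ]
fork 0.09 39 [0.4631 0.3049 0.0948] [0.4347 0.2911 0.0901] [0.4872 0.3254 0.1001]
fork 0.105 47 [0.4524 0.3074 0.1191] [0.4414 0.2981 0.1051] [0.4656 0.3204 0.1333]
foot 206 ((446.1632995605469, 295.87664794921875), (129.680908203125, 127.46112060546875), 83.32390594482422)
b [ 0.4777 -0.4006  0.06  ]
b [ 0.4405 -0.3273  0.06  ]
b [ 0.4218 -0.3819  0.06  ]
```

Run:
```python
from h import *
np.set_printoptions(precision=4,suppress=True)
m=manip.camera_model('scene');d=np.load('/tmp/scene_d.npy')
v,u=np.mgrid[0:480,0:640]
c=np.stack([(u-m['cx'])/m['fx'],-(v-m['cy'])/m['fy'],-np.ones_like(u,float)],-1)*d[...,None]
S=c@Rm(m).T+np.array(m['origin'])
yaw=np.radians(10.1);r=np.array([[np.cos(yaw),-np.sin(yaw)],[np.sin(yaw),np.cos(yaw)]])
L=(S[...,:2]-np.array([.4811,-.0285]))@r
z=S[...,2]
for nm,zz in(('flange',(z>.012)&(z<.048)),('cover',(z>.058)&(z<.064))):
    for f,ax in(('front',0),('right',1)):
        half=(.06,.09)[ax]; o=1-ax
        q=zz&(abs(L[...,ax]+half)<.014)&(abs(L[...,o])<(.06,.09)[o]-.012)
        if nm=='flange' and f=='front': q&=~((L[...,1]>-.0)&(L[...,1]<.06))
        P=L[q]
        if len(P)<6: print(nm,f,len(P));continue
        k=np.ones(len(P),bool)
        for _ in range(5):
            p=np.polyfit(P[k,o],P[k,ax],1);e=P[:,ax]-np.polyval(p,P[:,o]);k=abs(e)<2.0*e[k].std()+1e-4
        print(nm,f,len(P),k.sum(),'slope',p[0],'at0',p[1],'std',e[k].std())
img=cv2.imread('pics/s0.png');t=cv2.imread('pics/t0.png')
a=cv2.resize(img[228:298,270:350],(800,700)[:2],interpolation=cv2.INTER_CUBIC)
b=cv2.resize(t[235:290,280:370],(800,489),interpolation=cv2.INTER_CUBIC)
cv2.imwrite('pics/c2.png',cv2.resize(np.vstack([a,b]),None,fx=.5,fy=.5,interpolation=cv2.INTER_AREA))
```

```text
flange front 176 156 slope 0.01966987893314173 at0 -0.0604479146610527 std 0.0024117884135635933
flange right 130 126 slope -0.02650069217471958 at0 -0.08898046326666235 std 0.0022872992213349933
cover front 95 86 slope -0.010150499938155987 at0 -0.06009722039470241 std 0.004692405161649878
cover right 45 38 slope -0.005014654133873452 at0 -0.08946889721257553 std 0.003989314823658253
```

View pics/c2.png

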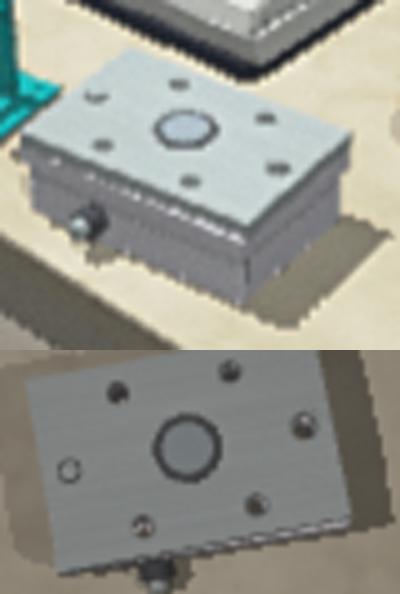

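The flange sits about 0.025 rad clockwise of the cover, so its yaw is about 8.7° and its tooling hole is about 4 mm nearer the robot than the cover's. I'll write a helper for move distances, then reach for the pin.

```bash
cat > plan.py <<'E'
import sys,numpy as np
from station import manip
from scipy.spatial.transform import Rotation as R
# usage: plan.py x y z  [commanded-origin x y z] : total dp in tool units, yaw deg
s=manip.sense();M=R.from_quat(s['tool_rot']).as_matrix();p=np.array(s['tcp_pos'])
a=list(map(float,sys.argv[1:]))
d=M.T@(np.array(a[:3])-p)/.5
print('t',round(s['t'],2),'pos',p.round(4),'yaw',round(np.degrees(np.arctan2(-M[0,1],M[1,1])),2),'tilt',M[:,2].round(4),'gap',round(s['finger_gap'],3),'F',np.round(s['force'],1))
n=int(np.ceil(np.linalg.norm(d)/.078)); print('dp',d.round(4),'rows',n,'each',(d/n).round(4))
E
python3 -m crank '[{"dp":[0,0,0],"delta_rot":[0,0,-0.019],"fingers":0},{"dp":[0,0,0],"delta_rot":[0,0,-0.019],"fingers":0},{"dp":[0,0,0],"delta_rot":[0,0,-0.019],"fingers":0},{"dp":[0,0,0],"delta_rot":[0,0,-0.0185],"fingers":0},{"dp":[0,0,0],"delta_rot":[0,0,0],"fingers":0}]' 40; python3 plan.py .4555 .313 .25
```

```text
t: 0.52
tcp_pos: [0.1963, 0.593, 0.3034]
tool_rot: [-0.078, 0.997, -0.001, -0.0]
force: [-0.4, -0.7, 0.6]
finger_gap: 0.503
gripper_force: 0.0
t 0.52 pos [0.1963 0.593  0.3034] yaw 8.97 tilt [-6.0e-04 -1.1e-03 -1.0e+00] gap 0.503 F [-0.4 -0.7  0.6]
dp [-0.4249 -0.6339  0.107 ] rows 10 each [-0.0425 -0.0634  0.0107]
```

```bash
python3 -m crank '[{"dp":[-0.0425,-0.0634,0.0107],"delta_rot":[0,0,0],"fingers":0},{"dp":[-0.0425,-0.0634,0.0107],"delta_rot":[0,0,0],"fingers":0},{"dp":[-0.0425,-0.0634,0.0107],"delta_rot":[0,0,0],"fingers":0},{"dp":[-0.0425,-0.0634,0.0107],"delta_rot":[0,0,0],"fingers":0},{"dp":[-0.0425,-0.0634,0.0107],"delta_rot":[0,0,0],"fingers":0},{"dp":[-0.0425,-0.0634,0.0107],"delta_rot":[0,0,0],"fingers":0},{"dp":[-0.0425,-0.0634,0.0107],"delta_rot":[0,0,0],"fingers":0},{"dp":[-0.0425,-0.0634,0.0107],"delta_rot":[0,0,0],"fingers":0},{"dp":[-0.0425,-0.0634,0.0107],"delta_rot":[0,0,0],"fingers":0},{"dp":[-0.0425,-0.0634,0.0107],"delta_rot":[0,0,0],"fingers":0},{"dp":[0,0,0],"delta_rot":[0,0,0],"fingers":0},{"dp":[0,0,0],"delta_rot":[0,0,0],"fingers":0}]' 40; python3 plan.py .4555 .313 .170
python3 - <<'E'
from h import *
p,d=snap('scene','s1.png')
u,v=map(int,proj('scene',[.4555,.313,.13]));print(u,v)
t,_=snap('top')
x,y=map(int,proj('top',[.4555,.313,.13]));print(x,y)
a=p[v-60:v+40,u-50:u+50];b=t[y-50:y+50,x-50:x+50]
cv2.imwrite('pics/c3.png',cv2.cvtColor(cv2.resize(np.hstack([a,b]),(800,400),interpolation=cv2.INTER_CUBIC),cv2.COLOR_RGB2BGR))
E
```

```text
t: 1.52
tcp_pos: [0.4566, 0.3111, 0.2498]
tool_rot: [-0.074, 0.997, -0.0, -0.0]
force: [-0.7, 0.2, -0.0]
finger_gap: 0.5
gripper_force: 0.0
t 1.52 pos [0.4566 0.3111 0.2498] yaw 8.45 tilt [-1.e-03 -2.e-04 -1.e+00] gap 0.5 F [-0.7  0.2 -0. ]
dp [0.0014 0.0041 0.1597] rows 3 each [0.0005 0.0014 0.0532]
232 202
189 264
```

View pics/c3.png

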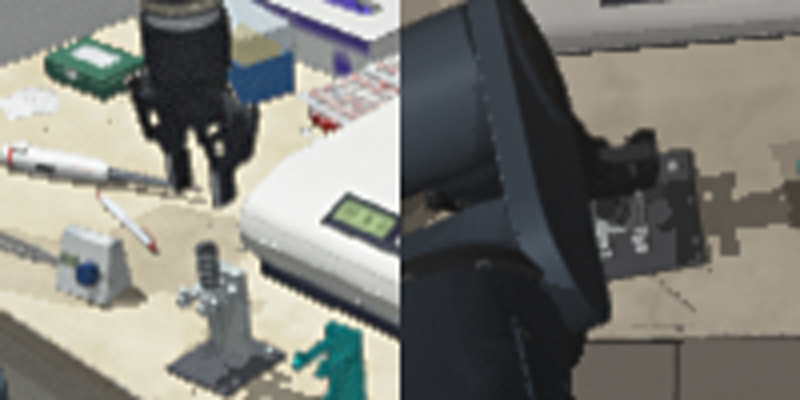

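The open fingers (crop tips at (183,190) and (222,203)) straddle the pin's top at (207,243). I'll lower straight down and close.

```bash
python3 -m crank '[{"dp":[0.0005,0.0014,0.04],"delta_rot":[0,0,0],"fingers":0},{"dp":[0.0005,0.0014,0.04],"delta_rot":[0,0,0],"fingers":0},{"dp":[0.0005,0.0014,0.04],"delta_rot":[0,0,0],"fingers":0},{"dp":[0,0,0.04],"delta_rot":[0,0,0],"fingers":0},{"dp":[0,0,0],"delta_rot":[0,0,0],"fingers":-0.3},{"dp":[0,0,0],"delta_rot":[0,0,0],"fingers":-0.5},{"dp":[0,0,0],"delta_rot":[0,0,0],"fingers":-0.55},{"dp":[0,0,0],"delta_rot":[0,0,0],"fingers":-0.6},{"dp":[0,0,0],"delta_rot":[0,0,0],"fingers":-0.65},{"dp":[0,0,0],"delta_rot":[0,0,0],"fingers":-0.7},{"dp":[0,0,0],"delta_rot":[0,0,0],"fingers":-0.8}]' 20; python3 plan.py .4555 .313 .170
```

```text
t: 2.53
tcp_pos: [0.4546, 0.315, 0.1712]
tool_rot: [-0.077, 0.997, 0.0, 0.001]
force: [-0.0, -0.6, -2.0]
finger_gap: 0.228
gripper_force: 20.3
t 2.53 pos [0.4546 0.315  0.1712] yaw 8.84 tilt [ 0.0017  0.001  -1.    ] gap 0.228 F [-0.  -0.6 -2. ]
dp [-0.0012 -0.0043  0.0024] rows 1 each [-0.0012 -0.0043  0.0024]
```

```bash
python3 -m crank '[{"dp":[0,0,0],"delta_rot":[0,0,0],"fingers":-1},{"dp":[0,0,0],"delta_rot":[0,0,0],"fingers":-1},{"dp":[0,0,-0.03],"delta_rot":[0,0,0],"fingers":-1},{"dp":[0,0,-0.05],"delta_rot":[0,0,0],"fingers":-1},{"dp":[0,0,-0.07],"delta_rot":[0,0,0],"fingers":-1},{"dp":[0,0,-0.07],"delta_rot":[0,0,0],"fingers":-1},{"dp":[0,0,0],"delta_rot":[0,0,0],"fingers":-1},{"dp":[0,0,0],"delta_rot":[0,0,0],"fingers":-1}]' 60; python3 plan.py .491 -.102 .281
```

```text
t: 3.2
tcp_pos: [0.4554, 0.3154, 0.2829]
tool_rot: [-0.077, 0.997, 0.001, 0.003]
force: [0.3, 0.2, -1.5]
finger_gap: 0.22
gripper_force: 58.6
t 3.2 pos [0.4554 0.3154 0.2829] yaw 8.85 tilt [ 0.006   0.0029 -1.    ] gap 0.22 F [ 0.3  0.2 -1.5]
dp [ 0.0582 -0.8359  0.0019] rows 11 each [ 0.0053 -0.076   0.0002]
```

```bash
python3 -m crank '[{"dp":[0.0053,-0.076,0],"delta_rot":[0,0,0],"fingers":-1},{"dp":[0.0053,-0.076,0],"delta_rot":[0,0,0],"fingers":-1},{"dp":[0.0053,-0.076,0],"delta_rot":[0,0,0],"fingers":-1},{"dp":[0.0053,-0.076,0],"delta_rot":[0,0,0],"fingers":-1},{"dp":[0.0053,-0.076,0],"delta_rot":[0,0,0],"fingers":-1},{"dp":[0.0053,-0.076,0],"delta_rot":[0,0,0],"fingers":-1},{"dp":[0.0053,-0.076,0],"delta_rot":[0,0,0],"fingers":-1},{"dp":[0.0053,-0.076,0],"delta_rot":[0,0,0],"fingers":-1},{"dp":[0.0053,-0.076,0],"delta_rot":[0,0,0],"fingers":-1},{"dp":[0.0053,-0.076,0],"delta_rot":[0,0,0],"fingers":-1},{"dp":[0.0053,-0.076,0],"delta_rot":[0,0,0],"fingers":-1}]' ; python3 -m crank '[{"dp":[0,0,0],"delta_rot":[0,0,0],"fingers":-1},{"dp":[0,0,0],"delta_rot":[0,0,0],"fingers":-1},{"dp":[0,0,0],"delta_rot":[0,0,0],"fingers":-1}]'; python3 plan.py .491 -.102 .223
```

```text
t: 4.12
tcp_pos: [0.4887, -0.1042, 0.2789]
tool_rot: [-0.077, 0.997, 0.001, -0.001]
force: [1.2, 1.5, -1.0]
finger_gap: 0.219
gripper_force: 58.9
t: 4.37
tcp_pos: [0.4887, -0.1024, 0.279]
tool_rot: [-0.077, 0.997, 0.001, -0.002]
force: [-0.4, 0.6, -1.5]
finger_gap: 0.216
gripper_force: 58.9
t 4.37 pos [ 0.4887 -0.1024  0.279 ] yaw 8.78 tilt [-0.0032  0.0021 -1.    ] gap 0.216 F [-0.4  0.6 -1.5]
dp [-0.005  -0.0003  0.1121] rows 2 each [-0.0025 -0.0001  0.056 ]
```

```bash
python3 -m crank '[{"dp":[-0.0025,0,0.04],"delta_rot":[0,0,0],"fingers":-1},{"dp":[-0.0025,0,0.04],"delta_rot":[0,0,0],"fingers":-1},{"dp":[0,0,0.034],"delta_rot":[0,0,0],"fingers":-1},{"dp":[0,0,0],"delta_rot":[0,0,0],"fingers":-1},{"dp":[0,0,0],"delta_rot":[0,0,0],"fingers":-1},{"dp":[0,0,0],"delta_rot":[0,0,0],"fingers":-1}]'; python3 plan.py .491 -.102 .223
python3 - <<'E'
from h import *
p,d=snap('scene');t,_=snap('top')
u,v=map(int,proj('scene',[.49,-.102,.075]));x,y=map(int,proj('top',[.49,-.102,.075]));print(u-25,v-35,x-25,y-25)
a=p[v-35:v+15,u-25:u+25];b=t[y-25:y+25,x-25:x+25]
cv2.imwrite('pics/c4.png',cv2.cvtColor(cv2.resize(np.hstack([a,b]),(800,400),interpolation=cv2.INTER_CUBIC),cv2.COLOR_RGB2BGR))
E
```

```text
t: 4.87
tcp_pos: [0.4924, -0.1014, 0.2238]
tool_rot: [-0.078, 0.997, -0.0, 0.0]
force: [-0.6, 0.5, -0.9]
finger_gap: 0.218
gripper_force: 58.9
t 4.87 pos [ 0.4924 -0.1014  0.2238] yaw 8.95 tilt [ 3.e-04  0.e+00 -1.e+00] gap 0.218 F [-0.6  0.5 -0.9]
dp [ 0.0029 -0.0008  0.0017] rows 1 each [ 0.0029 -0.0008  0.0017]
299 224 323 227
```

View pics/c4.png

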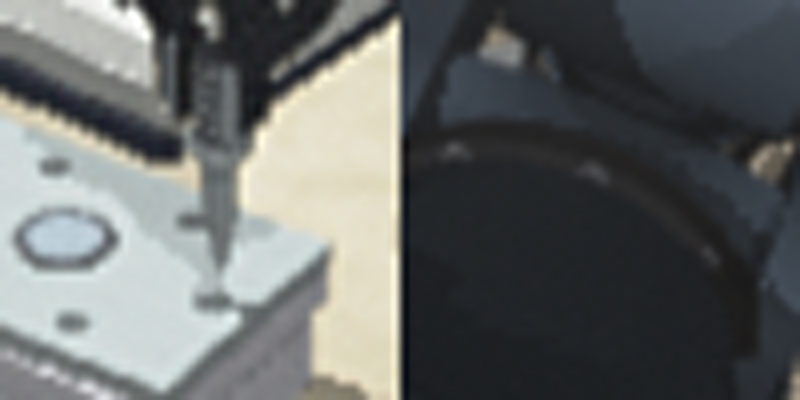

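The pin tip is at crop (220,272), close above the hole at (213,301). I'll compare both through the same camera.

Run:
```python
from h import *
np.set_printoptions(precision=4,suppress=True)
print('hole scene',atz('scene',299+213/8,224+301/8,.067))
print('tip by px',atz('scene',299+220/8,224+272/8,.0796),'proj tcp tip',np.array(proj('scene',[.4924,-.1014,.0796]))*8-np.array([299,224])*8)
print('proj flange hole',np.array(proj('scene',[.4894,-.1022,.067]))*8-np.array([299,224])*8)
```

```text
hole scene [ 0.4902 -0.1062  0.067 ]
tip by px [ 0.4937 -0.1067  0.0796] proj tcp tip [208.086  267.9027]
proj flange hole [204.3594 297.7869]
```

```bash
python3 -m crank '[{"dp":[0.0025,-0.0008,0.012],"delta_rot":[0,0,0],"fingers":-1},{"dp":[0,0,0.012],"delta_rot":[0,0,0],"fingers":-1},{"dp":[0,0,0.008],"delta_rot":[0,0,0],"fingers":-1},{"dp":[0,0,0],"delta_rot":[0,0,0],"fingers":-1},{"dp":[0,0,0],"delta_rot":[0,0,0],"fingers":-1}]'; python3 plan.py .491 -.102 .195
```

```text
t: 5.38
tcp_pos: [0.4908, -0.103, 0.207]
tool_rot: [-0.077, 0.997, 0.0, -0.0]
force: [-0.8, -0.2, -0.9]
finger_gap: 0.215
gripper_force: 58.9
t 5.38 pos [ 0.4908 -0.103   0.207 ] yaw 8.84 tilt [-1.e-03  4.e-04 -1.e+00] gap 0.215 F [-0.8 -0.2 -0.9]
dp [-0.0008  0.0018  0.024 ] rows 1 each [-0.0008  0.0018  0.024 ]
```

```bash
python3 -m crank '[{"dp":[0,0.001,0.01],"delta_rot":[0,0,0],"fingers":-1},{"dp":[0,0,0.01],"delta_rot":[0,0,0],"fingers":-1},{"dp":[0,0,0],"delta_rot":[0,0,0],"fingers":-1},{"dp":[0,0,0],"delta_rot":[0,0,0],"fingers":-1}]'; python3 -m crank '[{"dp":[0,0,0.008],"delta_rot":[0,0,0],"fingers":-1},{"dp":[0,0,0.008],"delta_rot":[0,0,0],"fingers":-1},{"dp":[0,0,0],"delta_rot":[0,0,0],"fingers":-1},{"dp":[0,0,0],"delta_rot":[0,0,0],"fingers":-1}]';  python3 plan.py .491 -.102 .195
```

```text
t: 5.72
tcp_pos: [0.4907, -0.1024, 0.197]
tool_rot: [-0.077, 0.997, 0.0, -0.0]
force: [-0.1, 0.8, -1.5]
finger_gap: 0.216
gripper_force: 58.9
t: 6.05
tcp_pos: [0.4905, -0.1023, 0.189]
tool_rot: [-0.077, 0.997, 0.0, -0.001]
force: [-0.3, 0.0, -1.2]
finger_gap: 0.225
gripper_force: 58.9
t 6.05 pos [ 0.4905 -0.1023  0.189 ] yaw 8.86 tilt [-1.3e-03  6.0e-04 -1.0e+00] gap 0.225 F [-0.3  0.  -1.2]
dp [-0.001   0.0004 -0.012 ] rows 1 each [-0.001   0.0004 -0.012 ]
```

```bash
for i in 1 2 3; do python3 -m crank '[{"dp":[0,0,0.006],"delta_rot":[0,0,0],"fingers":-1},{"dp":[0,0,0.006],"delta_rot":[0,0,0],"fingers":-1},{"dp":[0,0,0],"delta_rot":[0,0,0],"fingers":-1}]' | grep -E 'tcp_pos|^force|gap';done;  python3 plan.py .491 -.102 .195
```

```text
tcp_pos: [0.49, -0.1021, 0.1827]
force: [-1.3, 0.5, -1.5]
finger_gap: 0.215
tcp_pos: [0.4896, -0.1017, 0.1767]
force: [-2.7, 2.6, -0.5]
finger_gap: 0.217
tcp_pos: [0.4891, -0.1016, 0.1711]
force: [-5.9, 1.9, 2.1]
finger_gap: 0.211
t 6.8 pos [ 0.4891 -0.1016  0.1711] yaw 8.88 tilt [-0.0048  0.0018 -1.    ] gap 0.211 F [-5.9  1.9  2.1]
dp [-0.0035 -0.0012 -0.0479] rows 1 each [-0.0035 -0.0012 -0.0479]
```

```bash
python3 -m crank '[{"dp":[0.004,0.001,0],"delta_rot":[0,0,0],"fingers":-1},{"dp":[0,0,0],"delta_rot":[0,0,0],"fingers":-1}]' | grep -E 'tcp_pos|^force|gap'; for i in 1 2; do python3 -m crank '[{"dp":[0,0,0.006],"delta_rot":[0,0,0],"fingers":-1},{"dp":[0,0,0.006],"delta_rot":[0,0,0],"fingers":-1},{"dp":[0,0,0],"delta_rot":[0,0,0],"fingers":-1}]' | grep -E 'tcp_pos|^force|gap';done;  python3 plan.py .491 -.102 .195
```

```text
tcp_pos: [0.4882, -0.1017, 0.1711]
force: [-3.2, 3.0, 0.1]
finger_gap: 0.212
tcp_pos: [0.4877, -0.1017, 0.1651]
force: [-4.9, 2.6, 0.7]
finger_gap: 0.217
tcp_pos: [0.4876, -0.1017, 0.1592]
force: [-4.7, 2.3, 2.6]
finger_gap: 0.22
t 7.47 pos [ 0.4876 -0.1017  0.1592] yaw 8.88 tilt [-0.0033  0.0012 -1.    ] gap 0.22 F [-4.7  2.3  2.6]
dp [-0.0064 -0.0015 -0.0716] rows 1 each [-0.0064 -0.0015 -0.0716]
```

```bash
python3 -m crank '[{"dp":[0.003,0.001,0],"delta_rot":[0,0,0],"fingers":-1},{"dp":[0,0,0.006],"delta_rot":[0,0,0],"fingers":-1},{"dp":[0,0,0.003],"delta_rot":[0,0,0],"fingers":-1},{"dp":[0,0,0],"delta_rot":[0,0,0],"fingers":-1}]' | grep -E 'tcp_pos|^force|gap'; for i in 1 2; do python3 -m crank '[{"dp":[0,0,0.003],"delta_rot":[0,0,0],"fingers":-1},{"dp":[0,0,0],"delta_rot":[0,0,0],"fingers":-1}]' | grep -E 'tcp_pos|^force|gap';done;  python3 plan.py .491 -.102 .195
```

```text
tcp_pos: [0.4871, -0.1018, 0.1549]
force: [-4.7, 3.6, 4.1]
finger_gap: 0.218
tcp_pos: [0.487, -0.1017, 0.1535]
force: [-3.5, 3.9, 3.9]
finger_gap: 0.215
tcp_pos: [0.487, -0.1017, 0.152]
force: [-3.7, 4.3, 4.8]
finger_gap: 0.218
t 8.13 pos [ 0.487  -0.1017  0.152 ] yaw 8.85 tilt [-7.e-04  6.e-04 -1.e+00] gap 0.218 F [-3.7  4.3  4.8]
dp [-0.0077 -0.0018 -0.086 ] rows 2 each [-0.0039 -0.0009 -0.043 ]
```

```bash
for i in 1 2 3; do python3 -m crank '[{"dp":[0.0005,0.0005,0.002],"delta_rot":[0,0,0],"fingers":-1},{"dp":[0,0,0],"delta_rot":[0,0,0],"fingers":-1}]' | grep -E 'tcp_pos|^force';done;  python3 plan.py .491 -.102 .195
python3 - <<'E'
from h import *
p,d=snap('scene')
u,v=map(int,proj('scene',[.487,-.102,.075]))
cv2.imwrite('pics/c5.png',cv2.cvtColor(cv2.resize(p[v-40:v+30,u-60:u+40],(800,560),interpolation=cv2.INTER_CUBIC),cv2.COLOR_RGB2BGR))
E
```

```text
tcp_pos: [0.4869, -0.1017, 0.1519]
force: [-5.7, 2.6, 12.6]
tcp_pos: [0.4869, -0.1016, 0.1519]
force: [-6.9, 4.1, 20.0]
tcp_pos: [0.4868, -0.1016, 0.1518]
force: [-7.4, 3.1, 27.2]
t 8.63 pos [ 0.4868 -0.1016  0.1518] yaw 8.87 tilt [ 0.0022 -0.0012 -1.    ] gap 0.216 F [-7.4  3.1 27.2]
dp [-0.0083 -0.0023 -0.0863] rows 2 each [-0.0041 -0.0011 -0.0432]
```

View pics/c5.png

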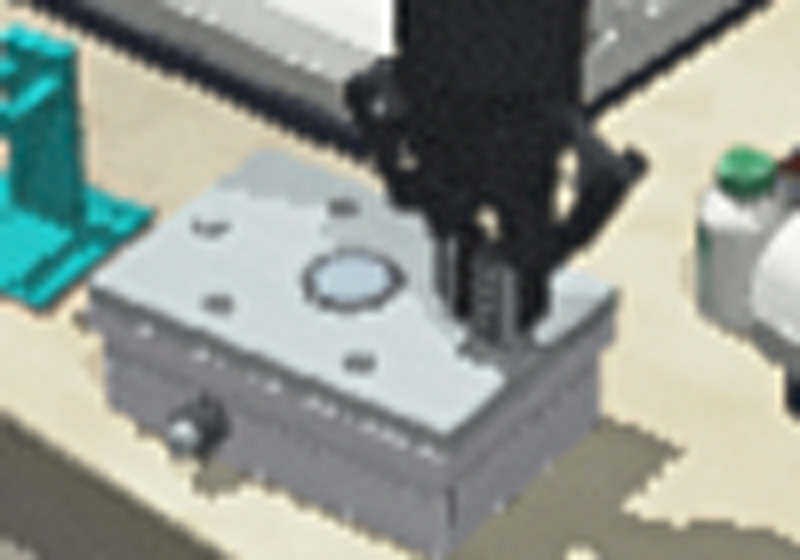

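The TCP stopped hard at z = 0.152 as Fz rose, with the collar resting on the cover, so the pin is home. I'll ease the preload and release.

```bash
python3 -m crank '[{"dp":[0.003,0.002,-0.005],"delta_rot":[0,0,0],"fingers":-1},{"dp":[0,0,0],"delta_rot":[0,0,0],"fingers":-1},{"dp":[0,0,0],"delta_rot":[0,0,0],"fingers":-1}]' 20 | grep -E 'tcp_pos|^force|grip'; python3 plan.py .487 -.1017 .153;  python3 -m crank '[{"dp":[0,0,0],"delta_rot":[0,0,0],"fingers":-0.4},{"dp":[0,0,0],"delta_rot":[0,0,0],"fingers":-0.3},{"dp":[0,0,0],"delta_rot":[0,0,0],"fingers":-0.2},{"dp":[0,0,0],"delta_rot":[0,0,0],"fingers":-0.2}]' | grep -E 'tcp_pos|^force|gap'; python3 plan.py .487 -.1017 .153
```

```text
tcp_pos: [0.4862, -0.1013, 0.152]
force: [-1.8, 1.1, 8.5]
gripper_force: 59.7
t 8.93 pos [ 0.4862 -0.1013  0.152 ] yaw 8.85 tilt [ 0.0037 -0.0017 -1.    ] gap 0.216 F [-1.8  1.1  8.5]
dp [-0.0014 -0.001  -0.002 ] rows 1 each [-0.0014 -0.001  -0.002 ]
tcp_pos: [0.4854, -0.101, 0.1511]
force: [-0.1, -0.7, -0.3]
finger_gap: 0.395
t 9.27 pos [ 0.4854 -0.101   0.1511] yaw 8.85 tilt [ 9.e-04 -5.e-04 -1.e+00] gap 0.395 F [-0.1 -0.7 -0.3]
dp [-0.0029 -0.0018 -0.0038] rows 1 each [-0.0029 -0.0018 -0.0038]
```

```bash
python3 -m crank '[{"dp":[0,0,-0.05],"delta_rot":[0,0,0],"fingers":-0.1},{"dp":[0,0,-0.07],"delta_rot":[0,0,0],"fingers":0},{"dp":[0,0,-0.07],"delta_rot":[0,0,0],"fingers":0},{"dp":[0,0,-0.07],"delta_rot":[0,0,0],"fingers":0},{"dp":[0.03,-0.07,0],"delta_rot":[0,0,0],"fingers":0},{"dp":[0.03,-0.07,0],"delta_rot":[0,0,0],"fingers":0},{"dp":[0.03,-0.07,0],"delta_rot":[0,0,0],"fingers":0},{"dp":[0.03,-0.07,0],"delta_rot":[0,0,0],"fingers":0},{"dp":[0.03,-0.07,0],"delta_rot":[0,0,0],"fingers":0},{"dp":[0,0,0],"delta_rot":[0,0,0],"fingers":0},{"dp":[0,0,0],"delta_rot":[0,0,0],"fingers":0}]' | grep -E 'tcp_pos|^force|gap'; python3 plan.py .4408 -.322 .2
python3 - <<'E'
from h import *
p,d=snap('scene','s2.png');t,_=snap('top','t2.png')
a=cv2.resize(t[225:295,285:485],(800,280),interpolation=cv2.INTER_CUBIC)
b=cv2.resize(p[230:350,270:430],(400,300),interpolation=cv2.INTER_CUBIC)
c=cv2.resize(p[285:345,345:425],(400,300),interpolation=cv2.INTER_CUBIC)
cv2.imwrite('pics/c6.png',cv2.cvtColor(np.vstack([a,np.hstack([b,c])]),cv2.COLOR_RGB2BGR))
E
```

```text
tcp_pos: [0.4372, -0.2873, 0.2811]
force: [-0.1, 0.3, 0.6]
finger_gap: 0.5
t 10.18 pos [ 0.4372 -0.2873  0.2811] yaw 8.62 tilt [ 4.e-04 -4.e-04 -1.e+00] gap 0.5 F [-0.1  0.3  0.6]
dp [ 0.0034 -0.0696  0.1623] rows 3 each [ 0.0011 -0.0232  0.0541]
```

View pics/c6.png

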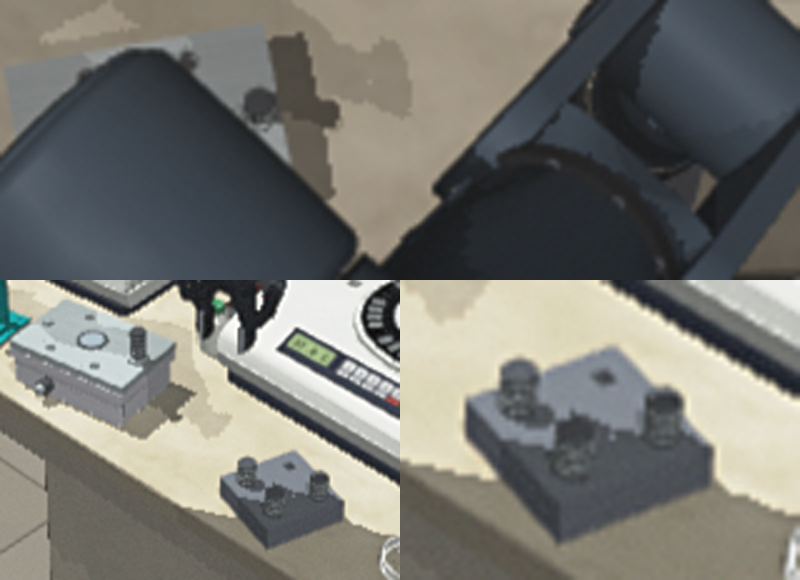

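The top strip and lower-left crop show the pin standing home and upright (dark handle at (260,103)). The lower-right crop shows the block unmoved with its three bolts. Going for the bolt at (0.440,-0.322).

```bash
python3 -m crank '[{"dp":[0.0011,-0.024,0.05],"delta_rot":[0,0,0],"fingers":0},{"dp":[0.0011,-0.024,0.05],"delta_rot":[0,0,0],"fingers":0},{"dp":[0.0011,-0.022,0.05],"delta_rot":[0,0,0],"fingers":0},{"dp":[0,0,0.05],"delta_rot":[0,0,0],"fingers":0},{"dp":[0,0,0],"delta_rot":[0,0,0],"fingers":0},{"dp":[0,0,0],"delta_rot":[0,0,0],"fingers":0}]' | grep -E 'tcp_pos|^force|gap'; python3 plan.py .44 -.3215 .108
```

```text
tcp_pos: [0.4412, -0.3177, 0.1804]
force: [0.2, 0.8, -0.3]
finger_gap: 0.503
t 10.78 pos [ 0.4412 -0.3177  0.1804] yaw 8.97 tilt [-0.003   0.0035 -1.    ] gap 0.503 F [ 0.2  0.8 -0.3]
dp [ 0.0032 -0.0077  0.1448] rows 2 each [ 0.0016 -0.0038  0.0724]
```

```bash
python3 -m crank '[{"dp":[0.0016,-0.0038,0.04],"delta_rot":[0,0,0],"fingers":0},{"dp":[0.0016,-0.0038,0.04],"delta_rot":[0,0,0],"fingers":0},{"dp":[0,0,0.04],"delta_rot":[0,0,0],"fingers":0},{"dp":[0,0,0.024],"delta_rot":[0,0,0],"fingers":0},{"dp":[0,0,0],"delta_rot":[0,0,0],"fingers":-0.2},{"dp":[0,0,0],"delta_rot":[0,0,0],"fingers":-0.4},{"dp":[0,0,0],"delta_rot":[0,0,0],"fingers":-0.5},{"dp":[0,0,0],"delta_rot":[0,0,0],"fingers":-0.6},{"dp":[0,0,0],"delta_rot":[0,0,0],"fingers":-0.8},{"dp":[0,0,0],"delta_rot":[0,0,0],"fingers":-1},{"dp":[0,0,0],"delta_rot":[0,0,0],"fingers":-1}]' 30| grep -E 'tcp_pos|^force|gap|grip'; python3 plan.py .44 -.3215 .2
```

```text
tcp_pos: [0.4413, -0.3243, 0.1111]
force: [1.5, 1.5, 6.7]
finger_gap: 0.245
gripper_force: 30.9
t 11.7 pos [ 0.4413 -0.3243  0.1111] yaw 8.84 tilt [ 0.0024 -0.0019 -1.    ] gap 0.245 F [1.5 1.5 6.7]
dp [ 0.0013  0.0056 -0.1779] rows 3 each [ 0.0004  0.0019 -0.0593]
```

```bash
python3 -m crank '[{"dp":[0,0,-0.03],"delta_rot":[0,0,0],"fingers":-1},{"dp":[0,0,-0.06],"delta_rot":[0,0,0],"fingers":-1},{"dp":[0,0,-0.07],"delta_rot":[0,0,0],"fingers":-1},{"dp":[0,0,-0.07],"delta_rot":[0,0,0],"fingers":-1},{"dp":[0,0,0],"delta_rot":[0,0,0],"fingers":-1},{"dp":[0,0,0],"delta_rot":[0,0,0],"fingers":-1}]' 50| grep -E 'tcp_pos|^force|gap|grip'; python3 plan.py .4425 -.0725 .21
python3 - <<'E'
from h import *
np.set_printoptions(precision=4,suppress=True)
# hole estimates: tool hole & dowel fit; cam-offset applied dowel
for D,T in (((.4671,.0426),(.4894,-.1022)),((.4655,.0435),(.4862,-.1013))):
    D=np.array(D);T=np.array(T);y=(D-T)/np.linalg.norm(D-T);x=np.array([y[1],-y[0]])
    c=(D+T)/2;print(np.degrees(np.arctan2(-y[0],y[1])),np.linalg.norm(D-T))
    for a in(1,-1):
        for b in(1,-1):print(a,b,c+x*a*.042+y*b*.035)
E
```

```text
tcp_pos: [0.4412, -0.3248, 0.2271]
force: [-0.4, 1.2, 0.0]
finger_gap: 0.237
gripper_force: 49.2
t 12.2 pos [ 0.4412 -0.3248  0.2271] yaw 8.86 tilt [ 0.004  -0.0047 -1.    ] gap 0.237 F [-0.4  1.2  0. ]
dp [-0.0802  0.4984  0.0318] rows 7 each [-0.0115  0.0712  0.0045]
8.755082207399552 0.14650709880411938
1 1 [0.5144 0.0112]
1 -1 [ 0.5251 -0.058 ]
-1 1 [ 0.4314 -0.0016]
-1 -1 [ 0.4421 -0.0708]
8.135641924815802 0.14627210943990654
1 1 [0.5125 0.0117]
1 -1 [ 0.5224 -0.0576]
-1 1 [ 0.4293 -0.0002]
-1 -1 [ 0.4392 -0.0695]
```

```bash
python3 -m crank '[{"dp":[-0.011,0.0715,0],"delta_rot":[0,0,0],"fingers":-1},{"dp":[-0.011,0.0715,0],"delta_rot":[0,0,0],"fingers":-1},{"dp":[-0.011,0.0715,0],"delta_rot":[0,0,0],"fingers":-1},{"dp":[-0.011,0.0715,0],"delta_rot":[0,0,0],"fingers":-1},{"dp":[-0.011,0.0715,0],"delta_rot":[0,0,0],"fingers":-1},{"dp":[-0.011,0.0715,0],"delta_rot":[0,0,0],"fingers":-1},{"dp":[-0.011,0.0715,0],"delta_rot":[0,0,0],"fingers":-1},{"dp":[0,0,0.02],"delta_rot":[0,0,0],"fingers":-1},{"dp":[0,0,0],"delta_rot":[0,0,0],"fingers":-1},{"dp":[0,0,0],"delta_rot":[0,0,0],"fingers":-1},{"dp":[0,0,0],"delta_rot":[0,0,0],"fingers":-1}]' 50| grep -E 'tcp_pos|^force|gap|grip'; python3 plan.py .4415 -.0712 .181
```

```text
tcp_pos: [0.4401, -0.0714, 0.2141]
force: [0.0, 0.1, -1.1]
finger_gap: 0.234
gripper_force: 49.3
t 13.12 pos [ 0.4401 -0.0714  0.2141] yaw 8.8 tilt [-6.e-04  0.e+00 -1.e+00] gap 0.234 F [ 0.   0.1 -1.1]
dp [-0.0029  0.      0.0661] rows 1 each [-0.0029  0.      0.0661]
```

```bash
python3 -m crank '[{"dp":[-0.0025,0,0.04],"delta_rot":[0,0,0],"fingers":-1},{"dp":[0,0,0.034],"delta_rot":[0,0,0],"fingers":-1},{"dp":[0,0,0],"delta_rot":[0,0,0],"fingers":-1},{"dp":[0,0,0],"delta_rot":[0,0,0],"fingers":-1}]'| grep -E 'tcp_pos|^force'; for i in 1 2 3; do python3 -m crank '[{"dp":[0,0,0.006],"delta_rot":[0,0,0],"fingers":-1},{"dp":[0,0,0.004],"delta_rot":[0,0,0],"fingers":-1},{"dp":[0,0,0],"delta_rot":[0,0,0],"fingers":-1}]' | grep -E 'tcp_pos|^force';done
```

```text
tcp_pos: [0.441, -0.0715, 0.177]
force: [-0.8, -0.2, -0.2]
tcp_pos: [0.4414, -0.0709, 0.1728]
force: [-0.4, 0.6, -0.3]
tcp_pos: [0.4421, -0.0708, 0.1675]
force: [2.0, -0.2, -1.6]
tcp_pos: [0.4421, -0.0708, 0.1623]
force: [3.2, 1.0, -1.9]
```

```bash
for i in 1 2 3; do python3 -m crank '[{"dp":[-0.001,0,0.005],"delta_rot":[0,0,0],"fingers":-1},{"dp":[0,0,0.004],"delta_rot":[0,0,0],"fingers":-1},{"dp":[0,0,0],"delta_rot":[0,0,0],"fingers":-1}]' | grep -E 'tcp_pos|^force';done
```

```text
tcp_pos: [0.4422, -0.0706, 0.1577]
force: [3.5, 0.7, -1.4]
tcp_pos: [0.4423, -0.0705, 0.1531]
force: [4.4, -0.0, -0.3]
tcp_pos: [0.4425, -0.0703, 0.1485]
force: [2.7, 0.6, -2.2]
```

```bash
for i in 1 2 3; do python3 -m crank '[{"dp":[-0.001,0,0.003],"delta_rot":[0,0,0],"fingers":-1},{"dp":[0,0,0],"delta_rot":[0,0,0],"fingers":-1}]' | grep -E 'tcp_pos|^force';done
```

```text
tcp_pos: [0.4427, -0.0702, 0.1481]
force: [0.7, 0.2, 9.6]
tcp_pos: [0.4428, -0.0701, 0.148]
force: [-2.0, -0.8, 24.6]
tcp_pos: [0.4429, -0.0701, 0.1478]
force: [-5.8, -0.9, 39.8]
```

The bolt bottomed at TCP z = 0.148, as predicted, so it is home. I'll release it and fetch the next.

```bash
python3 -m crank '[{"dp":[0.002,0,-0.006],"delta_rot":[0,0,0],"fingers":-1},{"dp":[0,0,0],"delta_rot":[0,0,0],"fingers":-0.4},{"dp":[0,0,0],"delta_rot":[0,0,0],"fingers":-0.1},{"dp":[0,0,0],"delta_rot":[0,0,0],"fingers":0},{"dp":[0,0,0],"delta_rot":[0,0,0],"fingers":0},{"dp":[0,0,-0.05],"delta_rot":[0,0,0],"fingers":0},{"dp":[0,0,-0.07],"delta_rot":[0,0,0],"fingers":0},{"dp":[0,0,-0.07],"delta_rot":[0,0,0],"fingers":0}]' 30 | grep -E 'tcp_pos|^force|gap'; python3 -m crank '[{"dp":[0.0031,-0.0737,0],"delta_rot":[0,0,0],"fingers":0},{"dp":[0.0031,-0.0737,0],"delta_rot":[0,0,0],"fingers":0},{"dp":[0.0031,-0.0737,0],"delta_rot":[0,0,0],"fingers":0},{"dp":[0.0031,-0.0737,0],"delta_rot":[0,0,0],"fingers":0},{"dp":[0.0031,-0.0737,0],"delta_rot":[0,0,0],"fingers":0},{"dp":[0.0031,-0.0737,0],"delta_rot":[0,0,0],"fingers":0},{"dp":[0.0031,-0.0737,0],"delta_rot":[0,0,0],"fingers":0},{"dp":[0.0031,-0.0737,0],"delta_rot":[0,0,0],"fingers":0},{"dp":[0.0031,-0.0737,0],"delta_rot":[0,0,0],"fingers":0},{"dp":[0,0,0],"delta_rot":[0,0,0],"fingers":0},{"dp":[0,0,0],"delta_rot":[0,0,0],"fingers":0},{"dp":[0,0,0],"delta_rot":[0,0,0],"fingers":0}]' | grep -E 'tcp_pos|^force|gap'; python3 plan.py .4797 -.4004 .1106
python3 - <<'E'
from h import *
p,d=snap('scene','s3.png')
a=cv2.resize(p[230:350,270:430],(800,600),interpolation=cv2.INTER_CUBIC)
cv2.imwrite('pics/c7.png',cv2.cvtColor(a,cv2.COLOR_RGB2BGR))
E
```

```text
tcp_pos: [0.4419, -0.0698, 0.2419]
force: [1.0, -0.4, 0.0]
finger_gap: 0.502
tcp_pos: [0.4796, -0.3992, 0.241]
force: [0.4, 0.7, 0.2]
finger_gap: 0.498
t 17.12 pos [ 0.4796 -0.3992  0.241 ] yaw 8.83 tilt [-0.0025  0.0033 -1.    ] gap 0.498 F [0.4 0.7 0.2]
dp [-0.0003 -0.0034  0.2608] rows 4 each [-0.0001 -0.0009  0.0652]
```

View pics/c7.png

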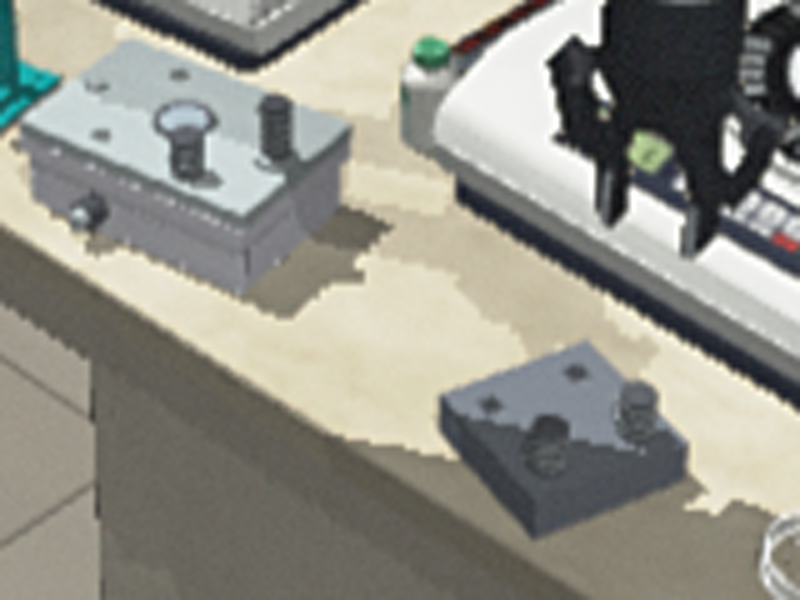

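The first bolt stands home at crop (188,155) and the pin at (275,125). The block is where it was, with bolts left at (547,440) and (638,408). Taking the far one.

```bash
python3 -m crank '[{"dp":[0,-0.0015,0.065],"delta_rot":[0,0,0],"fingers":0},{"dp":[0,-0.001,0.065],"delta_rot":[0,0,0],"fingers":0},{"dp":[0,0,0.06],"delta_rot":[0,0,0],"fingers":0},{"dp":[0,0,0.04],"delta_rot":[0,0,0],"fingers":0},{"dp":[0,0,0.028],"delta_rot":[0,0,0],"fingers":0},{"dp":[0,0,0],"delta_rot":[0,0,0],"fingers":-0.2},{"dp":[0,0,0],"delta_rot":[0,0,0],"fingers":-0.4},{"dp":[0,0,0],"delta_rot":[0,0,0],"fingers":-0.5},{"dp":[0,0,0],"delta_rot":[0,0,0],"fingers":-0.6},{"dp":[0,0,0],"delta_rot":[0,0,0],"fingers":-0.8},{"dp":[0,0,0],"delta_rot":[0,0,0],"fingers":-1},{"dp":[0,0,0],"delta_rot":[0,0,0],"fingers":-1}]' 30| grep -E 'tcp_pos|^force|gap|grip'; python3 plan.py .4797 -.4004 .24
```

```text
tcp_pos: [0.4809, -0.4008, 0.1143]
force: [1.3, 3.5, 2.5]
finger_gap: 0.245
gripper_force: 29.8
t 18.17 pos [ 0.4809 -0.4008  0.1143] yaw 8.85 tilt [ 8.e-04  4.e-04 -1.e+00] gap 0.245 F [1.3 3.5 2.5]
dp [ 0.0021  0.0012 -0.2513] rows 4 each [ 0.0005  0.0003 -0.0628]
```

```bash
python3 -m crank '[{"dp":[0,0,-0.03],"delta_rot":[0,0,0],"fingers":-1},{"dp":[0,0,-0.06],"delta_rot":[0,0,0],"fingers":-1},{"dp":[0,0,-0.07],"delta_rot":[0,0,0],"fingers":-1},{"dp":[0,0,-0.07],"delta_rot":[0,0,0],"fingers":-1},{"dp":[0,0,-0.035],"delta_rot":[0,0,0],"fingers":-1},{"dp":[0,0,0],"delta_rot":[0,0,0],"fingers":-1}]' 50| grep -E 'tcp_pos|^force|gap|grip'; python3 -m crank '[{"dp":[-0.0218,0.0737,0],"delta_rot":[0,0,0],"fingers":-1},{"dp":[-0.0218,0.0737,0],"delta_rot":[0,0,0],"fingers":-1},{"dp":[-0.0218,0.0737,0],"delta_rot":[0,0,0],"fingers":-1},{"dp":[-0.0218,0.0737,0],"delta_rot":[0,0,0],"fingers":-1},{"dp":[-0.0218,0.0737,0],"delta_rot":[0,0,0],"fingers":-1},{"dp":[-0.0218,0.0737,0],"delta_rot":[0,0,0],"fingers":-1},{"dp":[-0.0218,0.0737,0],"delta_rot":[0,0,0],"fingers":-1},{"dp":[-0.0218,0.0737,0],"delta_rot":[0,0,0],"fingers":-1},{"dp":[-0.0218,0.0737,0],"delta_rot":[0,0,0],"fingers":-1},{"dp":[0,0,0],"delta_rot":[0,0,0],"fingers":-1},{"dp":[0,0,0],"delta_rot":[0,0,0],"fingers":-1},{"dp":[0,0,0],"delta_rot":[0,0,0],"fingers":-1}]' | grep -E 'tcp_pos|^force|gap'; python3 plan.py .527 -.058 .18
```

```text
tcp_pos: [0.4824, -0.4041, 0.2518]
force: [1.1, 0.7, -0.7]
finger_gap: 0.235
gripper_force: 49.2
tcp_pos: [0.5264, -0.0588, 0.2454]
force: [-0.3, -0.4, -1.2]
finger_gap: 0.234
t 19.67 pos [ 0.5264 -0.0588  0.2454] yaw 8.91 tilt [-4.e-04 -8.e-04 -1.e+00] gap 0.234 F [-0.3 -0.4 -1.2]
dp [-0.0014  0.0015  0.1307] rows 2 each [-0.0007  0.0007  0.0654]
```

Bolt tip contact is expected at TCP z = 0.176 and home at 0.151.

```bash
python3 -m crank '[{"dp":[-0.0007,0.0007,0.06],"delta_rot":[0,0,0],"fingers":-1},{"dp":[0,0,0.05],"delta_rot":[0,0,0],"fingers":-1},{"dp":[0,0,0.02],"delta_rot":[0,0,0],"fingers":-1},{"dp":[0,0,0],"delta_rot":[0,0,0],"fingers":-1},{"dp":[0,0,0],"delta_rot":[0,0,0],"fingers":-1}]'| grep -E 'tcp_pos|^force'; for i in 1 2 3; do python3 -m crank '[{"dp":[0,0,0.006],"delta_rot":[0,0,0],"fingers":-1},{"dp":[0,0,0.004],"delta_rot":[0,0,0],"fingers":-1},{"dp":[0,0,0],"delta_rot":[0,0,0],"fingers":-1}]' | grep -E 'tcp_pos|^force';done
```

```text
tcp_pos: [0.5268, -0.0594, 0.1806]
force: [0.3, -0.4, 0.0]
tcp_pos: [0.5272, -0.0584, 0.1766]
force: [-0.1, -0.1, -1.2]
tcp_pos: [0.5268, -0.058, 0.1708]
force: [1.1, 0.2, -0.8]
tcp_pos: [0.5268, -0.058, 0.1655]
force: [-0.0, 0.4, -0.2]
```

```bash
python3 -m crank '[{"dp":[0,0,0.01],"delta_rot":[0,0,0],"fingers":-1},{"dp":[0,0,0.01],"delta_rot":[0,0,0],"fingers":-1},{"dp":[0,0,0.004],"delta_rot":[0,0,0],"fingers":-1},{"dp":[0,0,0],"delta_rot":[0,0,0],"fingers":-1},{"dp":[0,0,0],"delta_rot":[0,0,0],"fingers":-1}]'| grep -E 'tcp_pos|^force'; for i in 1 2 3; do python3 -m crank '[{"dp":[0,0,0.003],"delta_rot":[0,0,0],"fingers":-1},{"dp":[0,0,0],"delta_rot":[0,0,0],"fingers":-1}]' | grep -E 'tcp_pos|^force';done
```

```text
tcp_pos: [0.5268, -0.058, 0.1535]
force: [1.9, 0.8, -1.1]
tcp_pos: [0.5269, -0.0581, 0.1524]
force: [1.0, 0.4, -2.2]
tcp_pos: [0.527, -0.0581, 0.151]
force: [1.0, 0.3, -0.6]
tcp_pos: [0.5271, -0.0581, 0.1509]
force: [-0.9, 1.7, 9.6]
```

```bash
python3 -m crank '[{"dp":[0,0,0.001],"delta_rot":[0,0,0],"fingers":-1},{"dp":[0,0,-0.002],"delta_rot":[0,0,0],"fingers":-0.4},{"dp":[0,0,0],"delta_rot":[0,0,0],"fingers":-0.1},{"dp":[0,0,0],"delta_rot":[0,0,0],"fingers":0},{"dp":[0,0,0],"delta_rot":[0,0,0],"fingers":0},{"dp":[0,0,-0.05],"delta_rot":[0,0,0],"fingers":0},{"dp":[0,0,-0.07],"delta_rot":[0,0,0],"fingers":0},{"dp":[0,0,-0.07],"delta_rot":[0,0,0],"fingers":0}]' 30 | grep -E 'tcp_pos|^force|gap'; python3 -m crank '[{"dp":[0.0338,-0.0673,0],"delta_rot":[0,0,0],"fingers":0},{"dp":[0.0338,-0.0673,0],"delta_rot":[0,0,0],"fingers":0},{"dp":[0.0338,-0.0673,0],"delta_rot":[0,0,0],"fingers":0},{"dp":[0.0338,-0.0673,0],"delta_rot":[0,0,0],"fingers":0},{"dp":[0.0338,-0.0673,0],"delta_rot":[0,0,0],"fingers":0},{"dp":[0.0338,-0.0673,0],"delta_rot":[0,0,0],"fingers":0},{"dp":[0.0338,-0.0673,0],"delta_rot":[0,0,0],"fingers":0},{"dp":[0.0338,-0.0673,0],"delta_rot":[0,0,0],"fingers":0},{"dp":[0.0338,-0.0673,0],"delta_rot":[0,0,0],"fingers":0},{"dp":[0,0,0],"delta_rot":[0,0,0],"fingers":0},{"dp":[0,0,0],"delta_rot":[0,0,0],"fingers":0},{"dp":[0,0,0],"delta_rot":[0,0,0],"fingers":0}]' | grep -E 'tcp_pos|^force|gap'; python3 plan.py .4235 -.3805 .1106
python3 - <<'E'
from h import *
p,d=snap('scene','s4.png')
a=cv2.resize(p[230:350,270:430],(800,600),interpolation=cv2.INTER_CUBIC)
cv2.imwrite('pics/c8.png',cv2.cvtColor(a,cv2.COLOR_RGB2BGR))
E
```

```text
tcp_pos: [0.5258, -0.0579, 0.2445]
force: [0.5, -0.3, -0.1]
finger_gap: 0.499
tcp_pos: [0.4226, -0.3801, 0.2442]
force: [0.3, -0.0, -0.7]
finger_gap: 0.499
t 23.42 pos [ 0.4226 -0.3801  0.2442] yaw 8.81 tilt [-0.0012  0.0022 -1.    ] gap 0.499 F [ 0.3 -0.  -0.7]
dp [-0.0019 -0.0017  0.2673] rows 4 each [-0.0005 -0.0004  0.0668]
```

View pics/c8.png

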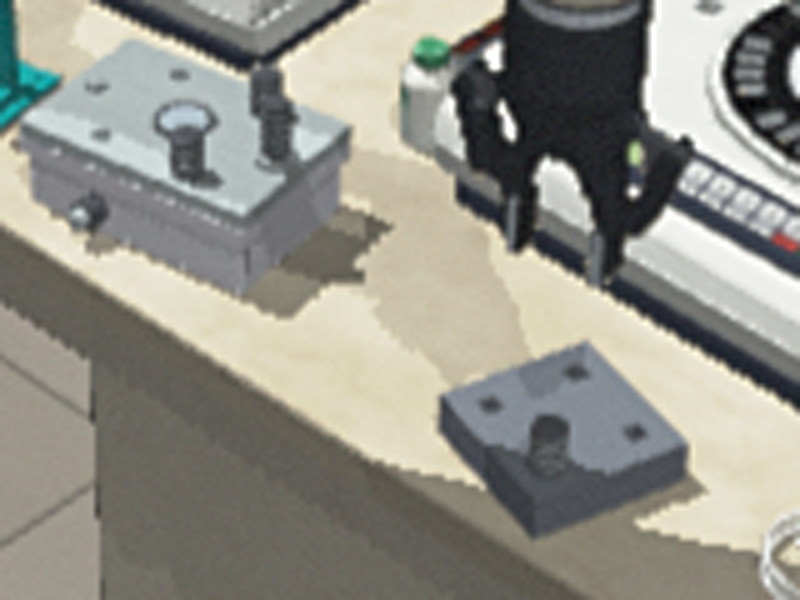

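Two bolts are in the cover, at crop (188,155) and (265,90) behind the pin. The last bolt stands in the unmoved block at (548,442).

```bash
python3 -m crank '[{"dp":[-0.001,-0.001,0.065],"delta_rot":[0,0,0],"fingers":0},{"dp":[-0.001,-0.0005,0.065],"delta_rot":[0,0,0],"fingers":0},{"dp":[0,0,0.06],"delta_rot":[0,0,0],"fingers":0},{"dp":[0,0,0.045],"delta_rot":[0,0,0],"fingers":0},{"dp":[0,0,0.03],"delta_rot":[0,0,0],"fingers":0},{"dp":[0,0,0],"delta_rot":[0,0,0],"fingers":-0.2},{"dp":[0,0,0],"delta_rot":[0,0,0],"fingers":-0.4},{"dp":[0,0,0],"delta_rot":[0,0,0],"fingers":-0.5},{"dp":[0,0,0],"delta_rot":[0,0,0],"fingers":-0.6},{"dp":[0,0,0],"delta_rot":[0,0,0],"fingers":-0.8},{"dp":[0,0,0],"delta_rot":[0,0,0],"fingers":-1},{"dp":[0,0,0],"delta_rot":[0,0,0],"fingers":-1}]' 30| grep -E 'tcp_pos|^force|gap|grip'; python3 plan.py .4235 -.3805 .24
```

```text
tcp_pos: [0.4244, -0.3816, 0.1132]
force: [-0.3, 0.3, -0.4]
finger_gap: 0.242
gripper_force: 30.1
t 24.47 pos [ 0.4244 -0.3816  0.1132] yaw 8.85 tilt [ 8.0e-04 -1.1e-03 -1.0e+00] gap 0.242 F [-0.3  0.3 -0.4]
dp [ 0.0013  0.0021 -0.2536] rows 4 each [ 0.0003  0.0005 -0.0634]
```

```bash
python3 -m crank '[{"dp":[0,0,-0.03],"delta_rot":[0,0,0],"fingers":-1},{"dp":[0,0,-0.06],"delta_rot":[0,0,0],"fingers":-1},{"dp":[0,0,-0.07],"delta_rot":[0,0,0],"fingers":-1},{"dp":[0,0,-0.07],"delta_rot":[0,0,0],"fingers":-1},{"dp":[0,0,-0.04],"delta_rot":[0,0,0],"fingers":-1},{"dp":[0,0,0],"delta_rot":[0,0,0],"fingers":-1}]' 50| grep -E 'tcp_pos|^force|gap|grip'; python3 -m crank '[{"dp":[-0.0136,0.0749,0],"delta_rot":[0,0,0],"fingers":-1},{"dp":[-0.0136,0.0749,0],"delta_rot":[0,0,0],"fingers":-1},{"dp":[-0.0136,0.0749,0],"delta_rot":[0,0,0],"fingers":-1},{"dp":[-0.0136,0.0749,0],"delta_rot":[0,0,0],"fingers":-1},{"dp":[-0.0136,0.0749,0],"delta_rot":[0,0,0],"fingers":-1},{"dp":[-0.0136,0.0749,0],"delta_rot":[0,0,0],"fingers":-1},{"dp":[-0.0136,0.0749,0],"delta_rot":[0,0,0],"fingers":-1},{"dp":[-0.0136,0.0749,0],"delta_rot":[0,0,0],"fingers":-1},{"dp":[-0.0136,0.0749,0],"delta_rot":[0,0,0],"fingers":-1},{"dp":[-0.0136,0.0749,0],"delta_rot":[0,0,0],"fingers":-1},{"dp":[0,0,0],"delta_rot":[0,0,0],"fingers":-1},{"dp":[0,0,0],"delta_rot":[0,0,0],"fingers":-1}]' | grep -E 'tcp_pos|^force|gap'; python3 plan.py .434 -.001 .18
```

```text
tcp_pos: [0.4258, -0.3834, 0.2529]
force: [0.4, -0.2, -0.3]
finger_gap: 0.237
gripper_force: 49.1
tcp_pos: [0.4329, 0.0012, 0.247]
force: [0.6, -0.6, -0.6]
finger_gap: 0.235
t 25.97 pos [0.4329 0.0012 0.247 ] yaw 9.14 tilt [-1.4e-03  2.0e-04 -1.0e+00] gap 0.235 F [ 0.6 -0.6 -0.6]
dp [-0.0017 -0.0048  0.134 ] rows 2 each [-0.0009 -0.0024  0.067 ]
```

```bash
python3 -m crank '[{"dp":[-0.001,-0.0015,0.06],"delta_rot":[0,0,0],"fingers":-1},{"dp":[0,-0.0015,0.05],"delta_rot":[0,0,0],"fingers":-1},{"dp":[0,0,0.02],"delta_rot":[0,0,0],"fingers":-1},{"dp":[0,0,0],"delta_rot":[0,0,0],"fingers":-1},{"dp":[0,0,0],"delta_rot":[0,0,0],"fingers":-1}]'| grep -E 'tcp_pos|^force'; for i in 1 2 3; do python3 -m crank '[{"dp":[0,0,0.006],"delta_rot":[0,0,0],"fingers":-1},{"dp":[0,0,0.004],"delta_rot":[0,0,0],"fingers":-1},{"dp":[0,0,0],"delta_rot":[0,0,0],"fingers":-1}]' | grep -E 'tcp_pos|^force';done
```

```text
tcp_pos: [0.4344, -0.0035, 0.1818]
force: [-0.1, 0.1, 0.0]
tcp_pos: [0.4348, -0.0027, 0.1778]
force: [-0.0, 0.1, -1.8]
tcp_pos: [0.4344, -0.0022, 0.1723]
force: [-0.5, -1.5, -1.1]
tcp_pos: [0.4348, -0.0021, 0.1672]
force: [2.0, 2.3, -1.3]
```

```bash
python3 -m crank '[{"dp":[0,0.002,0.01],"delta_rot":[0,0,0],"fingers":-1},{"dp":[0,0,0.01],"delta_rot":[0,0,0],"fingers":-1},{"dp":[0,0,0.008],"delta_rot":[0,0,0],"fingers":-1},{"dp":[0,0,0],"delta_rot":[0,0,0],"fingers":-1},{"dp":[0,0,0],"delta_rot":[0,0,0],"fingers":-1}]'| grep -E 'tcp_pos|^force'; for i in 1 2 3; do python3 -m crank '[{"dp":[0,0,0.003],"delta_rot":[0,0,0],"fingers":-1},{"dp":[0,0,0],"delta_rot":[0,0,0],"fingers":-1}]' | grep -E 'tcp_pos|^force';done
```

```text
tcp_pos: [0.4345, -0.0013, 0.153]
force: [2.1, -0.1, -1.2]
tcp_pos: [0.4344, -0.0013, 0.1518]
force: [0.9, -0.2, -1.6]
tcp_pos: [0.4344, -0.0013, 0.1504]
force: [1.8, 1.1, -0.8]
tcp_pos: [0.4345, -0.0013, 0.1498]
force: [0.2, 1.0, 9.3]
```

```bash
python3 -m crank '[{"dp":[0,0,0.001],"delta_rot":[0,0,0],"fingers":-1},{"dp":[0,0,-0.002],"delta_rot":[0,0,0],"fingers":-0.4},{"dp":[0,0,0],"delta_rot":[0,0,0],"fingers":-0.1},{"dp":[0,0,0],"delta_rot":[0,0,0],"fingers":0},{"dp":[0,0,0],"delta_rot":[0,0,0],"fingers":0},{"dp":[0,0,-0.05],"delta_rot":[0,0,0],"fingers":0},{"dp":[0,0,-0.07],"delta_rot":[0,0,0],"fingers":0},{"dp":[0,0,-0.07],"delta_rot":[0,0,0],"fingers":0}]' 30 | grep -E 'tcp_pos|^force|gap'; python3 -m crank '[{"dp":[-0.0238,-0.0712,0],"delta_rot":[0,0,0],"fingers":0},{"dp":[-0.0238,-0.0712,0],"delta_rot":[0,0,0],"fingers":0},{"dp":[-0.0238,-0.0712,0],"delta_rot":[0,0,0],"fingers":0},{"dp":[0,0,0],"delta_rot":[0,0,0],"fingers":0},{"dp":[0,0,0],"delta_rot":[0,0,0],"fingers":0},{"dp":[0,0,0],"delta_rot":[0,0,0],"fingers":0}]' | grep -E 'tcp_pos|^force|gap'; python3 plan.py .4862 -.1013 .153
python3 - <<'E'
from h import *
p,d=snap('scene','s5.png')
a=cv2.resize(p[230:350,270:430],(800,600),interpolation=cv2.INTER_CUBIC)
cv2.imwrite('pics/c9.png',cv2.cvtColor(a,cv2.COLOR_RGB2BGR))
E
```

```text
tcp_pos: [0.4333, -0.0011, 0.2444]
force: [0.8, 0.2, -0.6]
finger_gap: 0.499
tcp_pos: [0.485, -0.1009, 0.2437]
force: [-1.4, 0.5, 0.1]
finger_gap: 0.498
t 29.22 pos [ 0.485  -0.1009  0.2437] yaw 8.81 tilt [-0.0027  0.0014 -1.    ] gap 0.498 F [-1.4  0.5  0.1]
dp [-0.0027 -0.0014  0.1814] rows 3 each [-0.0009 -0.0005  0.0605]
```

View pics/c9.png

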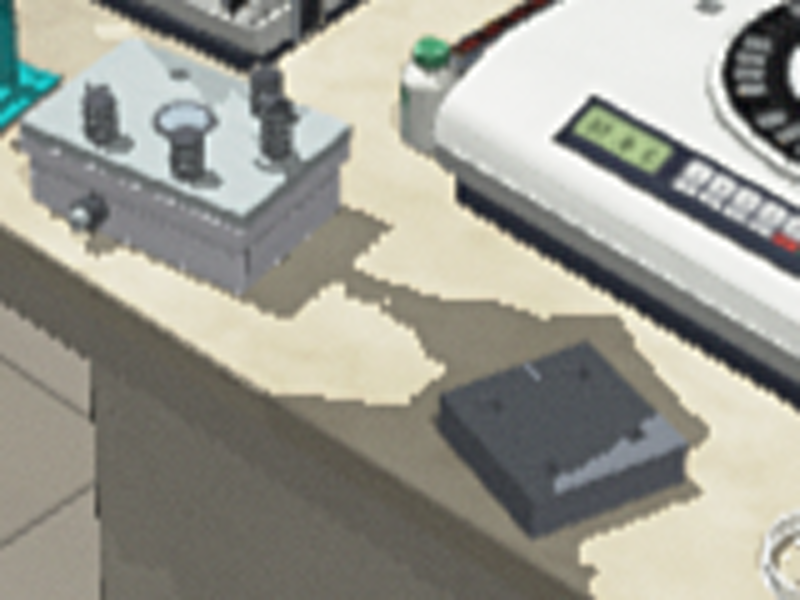

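All three bolts are home at crop (100,110), (188,155) and (265,90), the pin is upright at (275,125), and the block is empty. Time to draw the pin.

```bash
python3 -m crank '[{"dp":[-0.001,-0.0005,0.05],"delta_rot":[0,0,0],"fingers":0},{"dp":[-0.001,-0.0005,0.05],"delta_rot":[0,0,0],"fingers":0},{"dp":[0,0,0.05],"delta_rot":[0,0,0],"fingers":0},{"dp":[0,0,0.031],"delta_rot":[0,0,0],"fingers":0},{"dp":[0,0,0],"delta_rot":[0,0,0],"fingers":-0.3},{"dp":[0,0,0],"delta_rot":[0,0,0],"fingers":-0.5},{"dp":[0,0,0],"delta_rot":[0,0,0],"fingers":-0.55},{"dp":[0,0,0],"delta_rot":[0,0,0],"fingers":-0.6},{"dp":[0,0,0],"delta_rot":[0,0,0],"fingers":-0.65},{"dp":[0,0,0],"delta_rot":[0,0,0],"fingers":-0.7},{"dp":[0,0,0],"delta_rot":[0,0,0],"fingers":-0.8},{"dp":[0,0,0],"delta_rot":[0,0,0],"fingers":-1}]' 20| grep -E 'tcp_pos|^force|gap|grip'; python3 plan.py .4862 -.1013 .153
```

```text
tcp_pos: [0.4868, -0.1015, 0.1543]
force: [-2.5, 0.6, -0.1]
finger_gap: 0.227
gripper_force: 20.4
t 30.27 pos [ 0.4868 -0.1015  0.1543] yaw 8.86 tilt [-3.e-04  2.e-04 -1.e+00] gap 0.227 F [-2.5  0.6 -0.1]
dp [0.0011 0.0005 0.0027] rows 1 each [0.0011 0.0005 0.0027]
```

```bash
python3 -m crank '[{"dp":[0,0,0],"delta_rot":[0,0,0],"fingers":-1},{"dp":[0,0,0],"delta_rot":[0,0,0],"fingers":-1},{"dp":[0,0,-0.02],"delta_rot":[0,0,0],"fingers":-1},{"dp":[0,0,-0.03],"delta_rot":[0,0,0],"fingers":-1},{"dp":[0,0,-0.04],"delta_rot":[0,0,0],"fingers":-1},{"dp":[0,0,-0.05],"delta_rot":[0,0,0],"fingers":-1},{"dp":[0,0,-0.06],"delta_rot":[0,0,0],"fingers":-1},{"dp":[0,0,-0.06],"delta_rot":[0,0,0],"fingers":-1},{"dp":[0,0,0],"delta_rot":[0,0,0],"fingers":-1},{"dp":[0,0,0],"delta_rot":[0,0,0],"fingers":-1}]' 60| grep -E 'tcp_pos|^force|gap|grip'; python3 plan.py .4552 .315 .285
```

```text
tcp_pos: [0.4887, -0.1023, 0.2865]
force: [-0.5, 0.5, -1.2]
finger_gap: 0.213
gripper_force: 58.6
t 31.1 pos [ 0.4887 -0.1023  0.2865] yaw 8.85 tilt [ 0.0072 -0.003  -1.    ] gap 0.213 F [-0.5  0.5 -1.2]
dp [-6.220e-02  8.349e-01 -1.000e-04] rows 11 each [-0.0057  0.0759 -0.    ]
```

```bash
python3 -m crank '[{"dp":[-0.006,0.0757,0],"delta_rot":[0,0,0],"fingers":-1},{"dp":[-0.006,0.0757,0],"delta_rot":[0,0,0],"fingers":-1},{"dp":[-0.006,0.0757,0],"delta_rot":[0,0,0],"fingers":-1},{"dp":[-0.006,0.0757,0],"delta_rot":[0,0,0],"fingers":-1},{"dp":[-0.006,0.0757,0],"delta_rot":[0,0,0],"fingers":-1},{"dp":[-0.006,0.0757,0],"delta_rot":[0,0,0],"fingers":-1},{"dp":[-0.006,0.0757,0],"delta_rot":[0,0,0],"fingers":-1},{"dp":[-0.006,0.0757,0],"delta_rot":[0,0,0],"fingers":-1},{"dp":[-0.006,0.0757,0],"delta_rot":[0,0,0],"fingers":-1},{"dp":[-0.006,0.0757,0],"delta_rot":[0,0,0],"fingers":-1},{"dp":[-0.006,0.0757,0],"delta_rot":[0,0,0],"fingers":-1},{"dp":[0,0,0],"delta_rot":[0,0,0],"fingers":-1}]'| grep -E 'tcp_pos|^force'; python3 -m crank '[{"dp":[0,0,0],"delta_rot":[0,0,0],"fingers":-1},{"dp":[0,0,0],"delta_rot":[0,0,0],"fingers":-1},{"dp":[0,0,0],"delta_rot":[0,0,0],"fingers":-1}]'| grep -E 'tcp_pos|^force|gap'; python3 plan.py .4552 .315 .24
```

```text
tcp_pos: [0.4546, 0.3207, 0.2827]
force: [1.4, -1.1, -0.8]
tcp_pos: [0.4554, 0.3136, 0.283]
force: [-0.6, 0.1, -1.1]
finger_gap: 0.215
t 32.35 pos [0.4554 0.3136 0.283 ] yaw 8.79 tilt [-0.0019 -0.0012 -1.    ] gap 0.215 F [-0.6  0.1 -1.1]
dp [-0.0003  0.0029  0.0861] rows 2 each [-0.0001  0.0014  0.043 ]
```

```bash
python3 -m crank '[{"dp":[0,0.0015,0.04],"delta_rot":[0,0,0],"fingers":-1},{"dp":[0,0.0015,0.04],"delta_rot":[0,0,0],"fingers":-1},{"dp":[0,0,0.02],"delta_rot":[0,0,0],"fingers":-1},{"dp":[0,0,0],"delta_rot":[0,0,0],"fingers":-1},{"dp":[0,0,0],"delta_rot":[0,0,0],"fingers":-1},{"dp":[0,0,0],"delta_rot":[0,0,0],"fingers":-1}]'| grep -E 'tcp_pos|^force'; python3 plan.py .4552 .315 .21
```

```text
tcp_pos: [0.4562, 0.3159, 0.2346]
force: [0.5, 0.1, -1.6]
t 32.85 pos [0.4562 0.3159 0.2346] yaw 8.79 tilt [ 1.3e-03  5.0e-04 -1.0e+00] gap 0.213 F [ 0.5  0.1 -1.6]
dp [ 0.0023 -0.0016  0.0493] rows 1 each [ 0.0023 -0.0016  0.0493]
```

```bash
python3 -m crank '[{"dp":[0.002,-0.001,0.01],"delta_rot":[0,0,0],"fingers":-1},{"dp":[0,0,0.014],"delta_rot":[0,0,0],"fingers":-1},{"dp":[0,0,0],"delta_rot":[0,0,0],"fingers":-1},{"dp":[0,0,0],"delta_rot":[0,0,0],"fingers":-1}]'| grep -E 'tcp_pos|^force'; for i in 1 2; do python3 -m crank '[{"dp":[0,0,0.008],"delta_rot":[0,0,0],"fingers":-1},{"dp":[0,0,0.008],"delta_rot":[0,0,0],"fingers":-1},{"dp":[0,0,0],"delta_rot":[0,0,0],"fingers":-1}]' | grep -E 'tcp_pos|^force';done;  python3 plan.py .4552 .315 .21
```

```text
tcp_pos: [0.4541, 0.3156, 0.2216]
force: [-0.1, 0.5, -1.9]
tcp_pos: [0.4541, 0.3156, 0.2131]
force: [-0.2, -0.7, -0.8]
tcp_pos: [0.454, 0.3155, 0.205]
force: [-0.2, -0.1, -2.1]
t 33.68 pos [0.454  0.3155 0.205 ] yaw 8.86 tilt [-1.5e-03 -7.0e-04 -1.0e+00] gap 0.217 F [-0.2 -0.1 -2.1]
dp [-0.0021 -0.0013 -0.01  ] rows 1 each [-0.0021 -0.0013 -0.01  ]
```

```bash
python3 -m crank '[{"dp":[-0.002,-0.001,0.008],"delta_rot":[0,0,0],"fingers":-1},{"dp":[0,0,0.012],"delta_rot":[0,0,0],"fingers":-1},{"dp":[0,0,0],"delta_rot":[0,0,0],"fingers":-1}]'| grep -E 'tcp_pos|^force'; for i in 1 2; do python3 -m crank '[{"dp":[0,0,0.008],"delta_rot":[0,0,0],"fingers":-1},{"dp":[0,0,0.008],"delta_rot":[0,0,0],"fingers":-1},{"dp":[0,0,0],"delta_rot":[0,0,0],"fingers":-1}]' | grep -E 'tcp_pos|^force';done;  python3 plan.py .4552 .315 .172
```

```text
tcp_pos: [0.4551, 0.315, 0.1948]
force: [-0.5, -0.7, -1.3]
tcp_pos: [0.4552, 0.3151, 0.1871]
force: [0.4, -0.1, -1.6]
tcp_pos: [0.4552, 0.3151, 0.1791]
force: [0.0, -1.6, -2.2]
t 34.43 pos [0.4552 0.3151 0.1791] yaw 8.85 tilt [-1.e-03 -5.e-04 -1.e+00] gap 0.215 F [ 0.  -1.6 -2.2]
dp [ 0.0001 -0.0002  0.0143] rows 1 each [ 0.0001 -0.0002  0.0143]
```

```bash
python3 -m crank '[{"dp":[0,0,0.006],"delta_rot":[0,0,0],"fingers":-1},{"dp":[0,0,0.005],"delta_rot":[0,0,0],"fingers":-1},{"dp":[0,0,0],"delta_rot":[0,0,0],"fingers":-1}]'| grep -E 'tcp_pos|^force'; for i in 1 2 3; do python3 -m crank '[{"dp":[0,0,0.0025],"delta_rot":[0,0,0],"fingers":-1},{"dp":[0,0,0],"delta_rot":[0,0,0],"fingers":-1}]' | grep -E 'tcp_pos|^force';done
```

```text
tcp_pos: [0.4555, 0.3152, 0.1739]
force: [0.5, -2.0, -2.3]
tcp_pos: [0.4556, 0.3152, 0.173]
force: [0.7, -2.2, -1.1]
tcp_pos: [0.4556, 0.3152, 0.1719]
force: [0.4, -2.8, 0.1]
tcp_pos: [0.4556, 0.3152, 0.1715]
force: [-1.3, -2.8, 5.9]
```

Seated: the TCP stopped at z = 0.1715 and Fz rose. I'll release gently, back off and look.

```bash
python3 -m crank '[{"dp":[0,-0.001,-0.001],"delta_rot":[0,0,0],"fingers":-1},{"dp":[0,0,0],"delta_rot":[0,0,0],"fingers":-0.5},{"dp":[0,0,0],"delta_rot":[0,0,0],"fingers":-0.4},{"dp":[0,0,0],"delta_rot":[0,0,0],"fingers":-0.2},{"dp":[0,0,0],"delta_rot":[0,0,0],"fingers":0},{"dp":[0,0,0],"delta_rot":[0,0,0],"fingers":0},{"dp":[0,0,-0.04],"delta_rot":[0,0,0],"fingers":0},{"dp":[0,0,-0.06],"delta_rot":[0,0,0],"fingers":0},{"dp":[0,0,-0.07],"delta_rot":[0,0,0],"fingers":0},{"dp":[0,0,-0.07],"delta_rot":[0,0,0],"fingers":0},{"dp":[0,0,0],"delta_rot":[0,0,0],"fingers":0}]' 20| grep -E 'tcp_pos|^force|gap'; python3 -m crank '[{"dp":[0.06,0.04,0],"delta_rot":[0,0,0],"fingers":0},{"dp":[0.06,0.04,0],"delta_rot":[0,0,0],"fingers":0},{"dp":[0.06,0.04,0],"delta_rot":[0,0,0],"fingers":0},{"dp":[0,0.075,0],"delta_rot":[0,0,0],"fingers":0},{"dp":[0,0.075,0],"delta_rot":[0,0,0],"fingers":0},{"dp":[0,0.07,0],"delta_rot":[0,0,0],"fingers":0},{"dp":[0,0,0],"delta_rot":[0,0,0],"fingers":0},{"dp":[0,0,0],"delta_rot":[0,0,0],"fingers":0}]'| grep -E 'tcp_pos|^force|gap'
python3 - <<'E'
from h import *
p,d=snap('scene','s6.png');t,_=snap('top','t6.png')
a=cv2.resize(t[225:295,175:375],(800,280),interpolation=cv2.INTER_CUBIC)
b=cv2.resize(p[190:290,215:350],(400,296),interpolation=cv2.INTER_CUBIC)
c=cv2.resize(p[180:355,190:470],(400,296),interpolation=cv2.INTER_AREA)
cv2.imwrite('pics/c10.png',cv2.cvtColor(np.vstack([a,np.hstack([b,c])]),cv2.COLOR_RGB2BGR))
E
```

```text
tcp_pos: [0.4587, 0.3165, 0.2979]
force: [0.1, 0.9, 0.8]
finger_gap: 0.5
tcp_pos: [0.3397, 0.4704, 0.2905]
force: [1.4, 0.1, -1.0]
finger_gap: 0.503
```

View pics/c10.png

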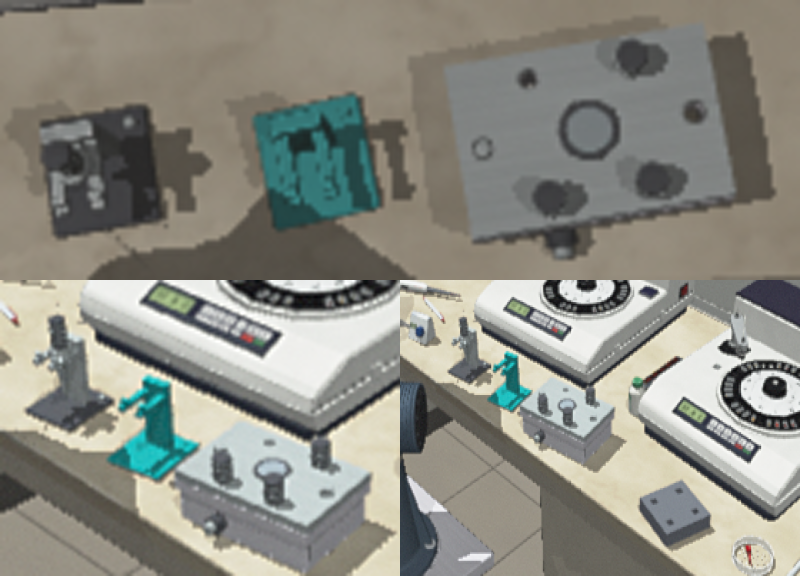

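The pin hangs upright in the steel fork as at the start (crop (60,330)). All three bolts are home in the cover, the block is empty, and the bottle, timer and dish are undisturbed. Handing in.

```bash
python3 -c "
from station import manip
print(manip.sign_off())"
```

```text
the job is handed in; nothing more can be done
None
```

The job is done and handed in: I pinned the cover in line, fitted all three bolts from the block fully home, and hung the drift pin back upright in the steel fork; the bottle, timer and dish were not touched.

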